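# Put the scale-check kit back into its foam drawer

## Task

The bench scale has been checked: take the two black test weights and the red spirit level off its pan and press each one firmly all the way down into its own foam cutout in the open drawer, handles and vial up. They are reference pieces, so set them in under control and do not drop them; leave the other things on the bench where they stand. When all three are fully home, push the drawer completely shut.

Things in the scene. Friction and masses are not known exactly. Their poses are not given: they have to be found in the camera images.
- weight_500: black iron 500 g bar weight with grip handle, 84 long (x) x 32 wide (y) x 44 mm high (z), upright on the scale pan. Origin: centre of the underside. Base 14 mm high; on it two end blocks, 14 mm long each; between them (56 mm clear) a handle bar, 11 mm diameter, along x, axis 31 mm above the underside. Same either way round. Pinch the bar or the full width.
- weight_200: black cast-iron 200 g bar weight of the same shape, 66 long (x) x 24 wide (y) x 34 mm high (z); starts upright on the scale pan. Origin: centre of the underside. Base 11 mm high, end blocks 11 mm long each, between them (44 mm clear) the handle bar of 8.4 mm diameter along x, its axis 24.3 mm above the underside. The same either way round.
- level: red spirit level with black ends, a solid bar 160 long (x) x 20 wide (y) x 40 mm high (z), about 180 g; starts upright on the scale pan, top vial up. Origin: centre of the underside. The same either way round.
- scale: stainless bench scale, fixed, left or right of the cabinet. Origin: on the bench below the middle of the pan. Pan 240 (x) x 300 mm (y), its flat top 85 mm above the bench. An indicator (170 mm wide, reaching up to 220 mm above the bench) stands on a short column 210 mm beyond the middle of the pan (+x).
- cabinet: white bench cabinet, fixed, 310 mm wide (y), top 175 mm above the bench, a grey printer and a label roll fixed on top of it (105 mm high, beyond 180 mm). Origin: on the bench below the middle of the upper drawer when fully open towards the robot (-x); carcass: 115 to 327 mm from it in +x. The drawer's opening ends 154 mm above the bench; pieces fully home reach 148 mm.
- drawer (a joint): travel of the open upper drawer in m: 0 = fully open, grows as it is pushed in along the cabinet's +x, 0.215 = completely shut. Runs stiffly (about 3 N), stays where it is left and carries all that lies in it. Inside: dark grey foam, its top 126 mm above the bench, cutouts with blue floors; a small clear box and a black magnifier are put away in it already.
- drawer_lip (a point): middle of the front edge of the aluminium lip along the top of the drawer's front, 153 mm above the bench; the lip is 304 mm long (y), 13 mm high (146 to 159 mm), and stands 16 mm out from the blue front panel (its top edge 162 mm above the bench). Push on it towards the cabinet's +x. It moves with the drawer; axes as the cabinet's.
- pocket_500 (a point): centre of the floor of the 500 g weight's cutout (middle row, end nearer the cabinet), moves with the drawer; x along the cutout = cabinet's x. 90 x 42 mm, 22 mm deep. Flared at the mouth; the long sides narrow to 2 mm a side less than the weight and yield. Let go, the weight stays some 8 mm proud; pressing home takes 5 to 20 N down. Finger scoops at mid length: 32 wide, 10 deep, 18 mm out.
- pocket_200 (a point): centre of the floor of the 200 g weight's cutout (middle row, end nearer the drawer's front), axes and foam as the first. 72 x 34 mm, 18 mm deep, scoops 28 mm wide. Pressing home takes 3 to 15 N; let go, it stays 6 mm proud.
- pocket_level (a point): centre of the floor of the spirit level's cutout (the long row at the drawer's +y side), axes and foam as the first. 166 x 30 mm, 20 mm deep, scoops 40 mm wide. Pressing home takes 3 to 15 N (let go, it stays 8 mm proud); press near the middle.
- hygrometer: white room thermo-hygrometer, 30 x 75 x 85 mm high, standing loose on the bench near the robot; leave alone. Origin: centre of the underside.
- pan_brush: blue-handled cleaning brush, 170 mm long, 42 mm wide, 20 mm high, lying on the bench between the robot and the equipment; leave alone. Origin: middle of its length, underside.
- spray_bottle: white bottle, 64 mm across, 150 mm high, at the side of the bench; leave alone.
- wipes_tub: white tub of wipes, 94 mm across, 150 mm high, at the side of the bench; leave alone.
Things that resemble listed ones, but are neither listed nor needed, are in the scene too. Leave any orange look-alike of the weight_500 alone.

How it is judged:
By the outcome, as a careful person would: the job done as asked, in the order asked, and still so for the second after the job is handed in, with the robot touching nothing.
It also fails if it takes over 72 s, if anything falls off the work surface, if the arm or the gripper's body presses on something with over 40 N, if the wrist force passes 120 N, or if a joint passes its speed limit or range.

## Robot

A 6-joint arm with a two-finger parallel gripper is mounted at the origin on the work surface. World frame = base frame: x ahead of the robot, y to its left, z up, the work surface at z = 0. Lengths are in m, angles in rad, forces in N, time in s.
With the tool pointing down it reaches from about 0.35 to 0.975 m from the base axis. Payload 4.9 kg.
Tool frame: the origin (TCP) lies on the centre line of the jaws, within the pads' length; the fingertips stand manip.tcp_to_tips ahead of it and the grasp point (between the pads) is the TCP (manip.tcp_to_tips is the distance from the TCP to the fingertips, in m); y points along the fingers, z is the direction in which the jaws open and shut, and the axes are right-handed (so a half turn about y gives the same grasp; the last joint's range is limited). The gripper opens to 85 mm and grips with 20 to 120 N. Pads are 22 mm wide; open, the fingers measure 114 mm over their backs; the gripper's body (76 mm by 85 mm) begins 54 mm behind the grasp point. The pads swing forward as they close: fully open they stand 13 mm farther back than shut.
Start: joints at [1.082, 0.053, 1.613, -0, 1.476, -0.119], TCP at [0.226, 0.583, 0.227] pointing down, gripper open.
Joint ranges: [-3.01, 3.01], [-1.01, 2.22], [0.06, 2.58], [-1.02, 4.17], [0.09, 2.62], [-3.14, 3.14]. Speed limits (rad/s): [2.57, 2.57, 3.14, 3.14, 3.14, 3.14].

## Interface

Orientations are given as a unit quaternion [w, x, y, z].
In Python, from plant import manip gives the robot as it stands.
- The arm moves only by the tool apply_moves, never from a script. Its argument "moves" is a list of rows, each a list of 7 numbers: the gripper's target within -1 to 1 (shut at 1, half-way at 0, fully open at -1), then the shift along the tool's x, y, z in mm, then the turn, a rotation vector about the tool's x, y, z in degrees. A call has 1 to 20 rows; each row shifts and turns the commanded pose from where the row before left it, along the tool's axes as they then stand; what a row does not reach is not made up. A row lasts 1/10 s, in which the tool goes at most 50 mm and 8.59 degrees, less where a joint would pass 70% of its speed; a pose out of reach is approached as far as the arm can. A call with a gripper value outside its range is refused whole. The fingers move at their own pace and stop on an object; the grip force is fixed at half the most. Time passes only in rows, so rows that do not move let the fingers close. It gives the time, the measured TCP pose, the force and the opening at its end, in the units of the state.
- manip.state(): the state, without advancing time (a new reading comes with each control period).
- manip.grab_frame(name): name is "scene" or "top"; returns the picture (420x560x3 uint8, blue, green, red); there is no depth.
- manip.calibration(name): a dict with "mtx" (3x3 intrinsics, pixels), "T" (4x4, takes a point from camera to world coordinates). Camera axes: x right, y down, z forward; pixel columns grow to the right and rows downward; lengths in m; the calibration is good to about 2 mm. A picture is of the moment at which its call begins. calibration takes no time and is no camera call.
- manip.job_done(): hands the job in, once; it reports no verdict.
The state is a dict: "time": time; "joint_pos": joint angles; "joint_vel": joint speeds; "joint_efforts": joint torques, N m; "tool_pos": TCP position; "tool_rot": TCP orientation; "contact_force": force on the tool from outside, world axes, zero at the start; "ft_torque": the same for the moment, N m; "gripper_width": opening from 0.0 (shut) to 1.0 (fully open).
Only numpy, scipy, OpenCV 4.12 (cv2) and the standard library are available. Lean on these libraries where they do the work, as an engineer would, in place of code of your own. Each camera call takes 0.05 s, during which the arm holds its last target. There are 200 camera calls.

## Working session

There is one attempt and no reset: what is moved stays moved. The work goes in short steps, Python scripts to look and compute and a tool call to move; the robot and the scene stay as the last step left them, time stands still between calls to the robot, and variables do not carry over. Pictures are saved under pics/ and viewed, about 8 in all and at most 12, crops included, and the job is handed in when it is done.

Besides the shell and the picture viewer there is one more tool, called as name([rows], argument=value, ...), one row to a line, values as JSON. apply_moves: Moves the arm, as the interface text tells. Its arguments: {"type":"object","properties":{"moves":{"type":"array","items":{"type":"array","items":{"type":"number"}}}},"required":["moves"]}

```bash
ls; mkdir -p pics; python3 - <<'E'
from plant import manip
import cv2
print(manip.tcp_to_tips, manip.state())
for n in("scene","top"):
    cv2.imwrite(f"pics/{n}0.png",manip.grab_frame(n)); c=manip.calibration(n); print(n,c["mtx"],c["T"])
E
```

```text
pics
0.019 {'time': 0.0, 'joint_pos': array([ 1.08197232e+00,  5.33435994e-02,  1.61428153e+00, -5.89025520e-06,
        1.47596173e+00, -1.18988816e-01]), 'joint_vel': array([ 5.84352879e-04, -6.32050874e-04,  2.48985993e-04,  1.16656948e-03,
       -1.22825163e-03, -1.85713873e-05]), 'joint_efforts': array([-1.94888678e-03, -3.93687665e+01, -3.70172918e+01, -2.06074205e-04,
        7.02439065e-03,  3.12659074e-05]), 'tool_pos': array([0.22561672, 0.58219576, 0.22537868]), 'tool_rot': array([-0.69437793,  0.69572466, -0.13022132,  0.1298033 ]), 'contact_force': array([0.32728777, 0.3816402 , 0.70399373]), 'ft_torque': array([0.04660662, 0.03774628, 0.01475804]), 'gripper_width': 0.9988117273451154}
scene [[461.67912154   0.         281.1134122 ]
 [  0.         461.67912154 206.34687643]
 [  0.           0.           1.        ]] [[ 0.61266194  0.61238947 -0.49962434  1.15791457]
 [ 0.79034204 -0.47295669  0.38945017 -0.38676855]
 [ 0.0021945  -0.63347541 -0.77375971  1.20628641]
 [ 0.          0.          0.          1.        ]]
top [[447.42644944   0.         277.07921252]
 [  0.         447.42644944 202.003287  ]
 [  0.           0.           1.        ]] [[ 0.00475913 -0.985246    0.17107794  0.26996893]
 [-0.99989899 -0.00697972 -0.0123809   0.14611485]
 [ 0.0133923  -0.17100174 -0.9851797   1.29652437]
 [ 0.          0.          0.          1.        ]]
```

View pics/top0.png

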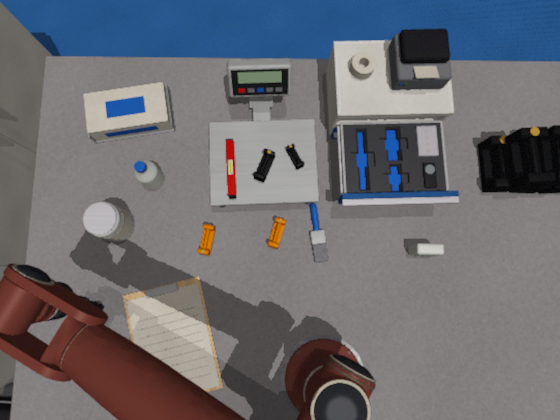

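View pics/scene0.png

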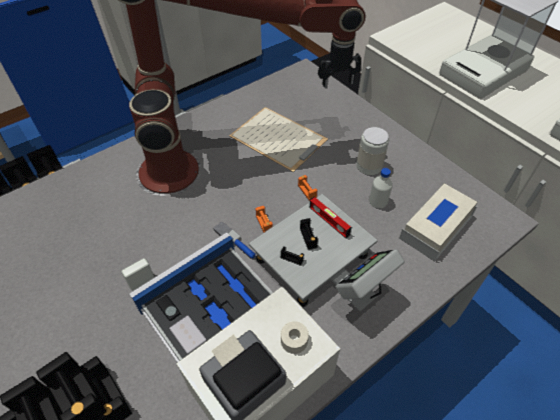

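```bash
cat > h.py <<'E'
import numpy as np, cv2
from plant import manip
from scipy.spatial.transform import Rotation as R
def crop(n,u0,v0,w,h,k,out):
    "enlarged crop with a pixel grid every 10 px"
    im=manip.grab_frame(n)[v0:v0+h,u0:u0+w]
    im=cv2.resize(im,None,fx=k,fy=k,interpolation=cv2.INTER_CUBIC)
    for u in range(-(-u0//10)*10,u0+w,10):
        cv2.line(im,((u-u0)*k+k//2,0),((u-u0)*k+k//2,6),(0,255,255),1); cv2.putText(im,str(u),((u-u0)*k,16),0,.35,(0,255,255),1)
    for v in range(-(-v0//10)*10,v0+h,10):
        cv2.line(im,(0,(v-v0)*k+k//2),(6,(v-v0)*k+k//2),(0,255,255),1); cv2.putText(im,str(v),(8,(v-v0)*k+k//2+4),0,.35,(0,255,255),1)
    cv2.imwrite(out,im)
def world(n,uv,z):
    c=manip.calibration(n); T=c["T"]
    d=T[:3,:3]@np.linalg.inv(c["mtx"])@np.array([*uv,1.]); return (T[:3,3]+d*(z-T[2,3])/d[2])
def pix(n,p):
    c=manip.calibration(n); T=c["T"]; q=c["mtx"]@(T[:3,:3].T@(np.asarray(p)-T[:3,3])); return q[:2]/q[2]
def delta(target,yaw=None):
    "tool-frame shift in mm and turn in deg to TCP target, tool down with jaw axis z at yaw (world)"
    s=manip.state(); r=R.from_quat(s["tool_rot"],scalar_first=True)
    o=r.inv().apply(np.array(target)-s["tool_pos"])*1e3
    t=None
    if yaw is not None:
        y=np.array([0,0,-1.]); best=None
        for a in(yaw,yaw+np.pi):
            z=np.array([np.cos(a),np.sin(a),0]); g=R.from_matrix(np.c_[np.cross(y,z),y,z])
            v=np.degrees((r.inv()*g).as_rotvec())
            if best is None or np.linalg.norm(v)<np.linalg.norm(best): best=v
        t=best
    return np.round(o,1),t if t is None else np.round(t,2)
E
python3 -c "
from h import *
crop('top',205,115,115,95,6,'pics/c1.png');crop('top',325,110,135,100,5,'pics/c2.png')
r=R.from_quat(manip.state()['tool_rot'],scalar_first=True).as_matrix();print(r)"
```

```text
[[ 9.32387358e-01 -6.07736299e-04  3.61460158e-01]
 [-3.61460638e-01 -1.15416858e-03  9.32386655e-01]
 [-1.49459258e-04 -9.99999149e-01 -1.29580494e-03]]
```

View pics/c1.png

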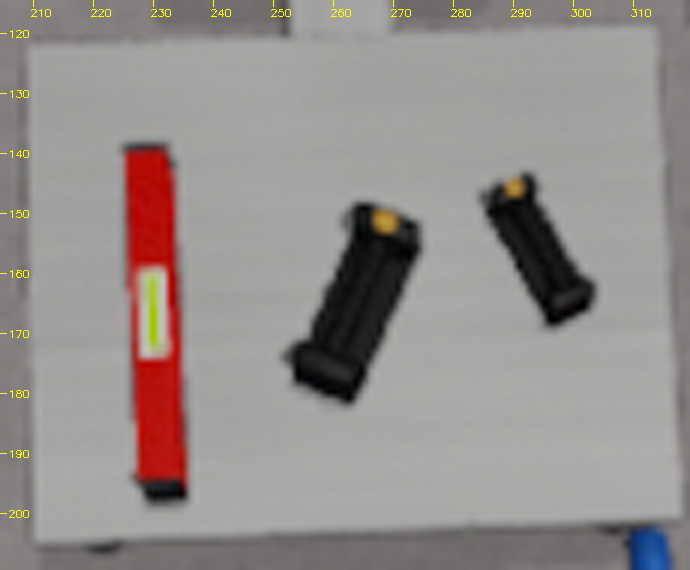

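View pics/c2.png

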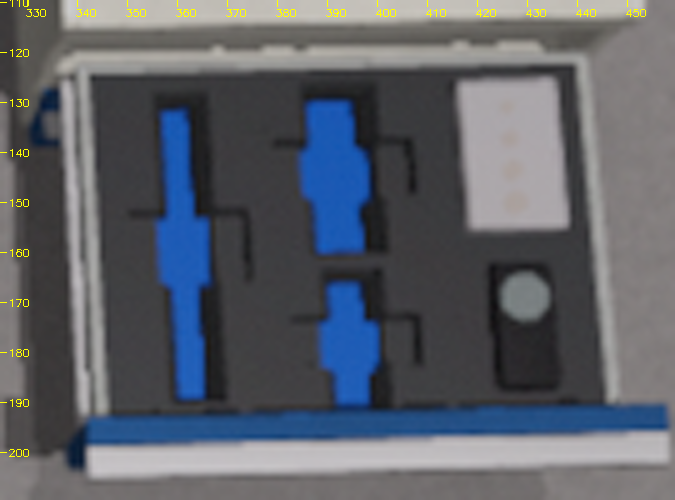

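```bash
cat > fit.py <<'E'
from h import *
from scipy.optimize import minimize
def box(x0,x1,y0,y1,z0,z1): return np.array([[x,y,z] for x in(x0,x1) for y in(y0,y1) for z in(z0,z1)])
def weight(L,W,H,b,e,d,za): return [box(-L/2,L/2,-W/2,W/2,0,b),box(-L/2,-L/2+e,-W/2,W/2,0,H),box(L/2-e,L/2,-W/2,W/2,0,H),box(-L/2,L/2,-d/2,d/2,za-d/2,za+d/2)]
M={"w500":weight(.084,.032,.044,.014,.014,.011,.031),"w200":weight(.066,.024,.034,.011,.011,.0084,.0243),"level":[box(-.08,.08,-.01,.01,0,.04)]}
K=6
def sil(n,parts,p,z,roi):
    c,s=np.cos(p[2]),np.sin(p[2]); u0,v0,w,h=roi; m=np.zeros((h*K,w*K),np.uint8)
    for P in parts:
        Q=P@np.array([[c,s,0],[-s,c,0],[0,0,1]])+[p[0],p[1],z]
        uv=np.array([(pix(n,q)-[u0,v0]+.5)*K*16 for q in Q]).astype(np.int32)
        cv2.fillConvexPoly(m,cv2.convexHull(uv.reshape(-1,1,2)),255,shift=4)
    return cv2.resize(m,(w,h),interpolation=cv2.INTER_AREA)/255.
def fit(key,p0,z,cams,ims,mask):
    data=[]
    for n in cams:
        u,v=pix(n,[p0[0],p0[1],z+.02]); roi=(int(u)-42,int(v)-42,84,84)
        data.append((n,roi,mask(ims[n][roi[1]:roi[1]+84,roi[0]:roi[0]+84].astype(float))))
    f=lambda q:sum(((sil(n,M[key],(q[0]/1e3,q[1]/1e3,q[2]/50),z,r)-m)**2*w(r)).sum() for n,r,m in data)
    def w(r): 
        yy,xx=np.mgrid[:84,:84]; return ((xx-42)**2+(yy-42)**2<(38**2 if key=="level" else 21**2))
    x0=np.array([p0[0]*1e3,p0[1]*1e3,p0[2]*50])
    r=minimize(f,x0,method="Nelder-Mead",options=dict(initial_simplex=np.vstack([x0,x0+[6,0,0],x0+[0,6,0],x0+[0,0,6]]),xatol=.05,fatol=.01))
    return r.x[0]/1e3,r.x[1]/1e3,r.x[2]/50,r.fun
dark=lambda c:np.clip((110-c.max(2))/80,0,1)
def red(c): return np.maximum(dark(c),np.clip((c[...,2]-c[...,1]-20)/100,0,1))
E
cat > run1.py <<'E'
from fit import *
ims={n:manip.grab_frame(n) for n in("top","scene")}
z=.085
def ang(a,b,zz): 
    p,q=world("top",a,zz),world("top",b,zz); return (p+q)/2,np.arctan2(*(p-q)[1::-1])
for k,a,b,zz,mk in(("w500",(268.8,151.5),(260,176),.125,dark),("w200",(290.5,146),(299,164),.115,dark),("level",(229,139.5),(231.5,195),.125,red)):
    c,t=ang(a,b,zz); print(k,c,np.degrees(t))
    for cams in(("top",),("scene",),("top","scene")):
        r=fit(k,(c[0],c[1],t),z,cams,ims,mk); print("  ",cams,np.round(r[:2],4),np.round(np.degrees(r[2]),1),round(r[3],1))
def t(x,y): return 325+(x-2)/5,110+(y-2)/5
for nm,q,L in(("p500",[(303,87),(374,84),(315,255),(387,252)],.09),("p200",[(325,270),(381,267),(333,405),(388,405)],.072),("plev",[(155,95),(207,93),(175,400),(225,400)],.166)):
    W=np.array([world("top",t(*p),.126) for p in q]); print(nm,np.round(W[:,:2],4).tolist(),"c",W.mean(0)[:2].round(4))
a,b=world("top",t(86,477),.146),world("top",t(668,460),.146); print("lip",a,b,np.degrees(np.arctan2(*(a-b)[1::-1]))-90)
a,b=world("top",t(84,438),.159),world("top",t(668,431),.159); print("lip top back",a,b)
crop("scene",125,225,150,120,5,"pics/c3.png")
E
python3 run1.py
```

```text
w500 [0.57803296 0.16602801 0.125     ] -18.673366777466022
   ('top',) [0.5796 0.1681] -21.0 56.8Traceback (most recent call last):
  File "run1.py", line 9, in <module>
    r=fit(k,(c[0],c[1],t),z,cams,ims,mk); print("  ",cams,np.round(r[:2],4),np.round(np.degrees(r[2]),1),round(r[3],1))
  File "fit.py", line 23, in fit
    r=minimize(f,x0,method="Nelder-Mead",options=dict(initial_simplex=np.vstack([x0,x0+[6,0,0],x0+[0,6,0],x0+[0,0,6]]),xatol=.05,fatol=.01))
    res = _minimize_neldermead(fun, x0, args, callback, bounds=bounds,
                               **options)
    fxr = func(xr)
    fx = function(np.copy(x), *(wrapper_args + args))
  File "fit.py", line 19, in <lambda>
    f=lambda q:sum(((sil(n,M[key],(q[0]/1e3,q[1]/1e3,q[2]/50),z,r)-m)**2*w(r)).sum() for n,r,m in data)
               ~~~^^^^^^^^^^^^^^^^^^^^^^^^^^^^^^^^^^^^^^^^^^^^^^^^^^^^^^^^^^^^^^^^^^^^^^^^^^^^^^^^^^^^^
  File "fit.py", line 19, in <genexpr>
    f=lambda q:sum(((sil(n,M[key],(q[0]/1e3,q[1]/1e3,q[2]/50),z,r)-m)**2*w(r)).sum() for n,r,m in data)
                     ~~~^^^^^^^^^^^^^^^^^^^^^^^^^^^^^^^^^^^^^^^^^^
  File "fit.py", line 11, in sil
    uv=np.array([(pix(n,q)-[u0,v0]+.5)*K*16 for q in Q]).astype(np.int32)
                  ~~~^^^^^
  File "h.py", line 17, in pix
    c=manip.calibration(n); T=c["T"]; q=c["mtx"]@(T[:3,:3].T@(np.asarray(p)-T[:3,3])); return q[:2]/q[2]
ValueError: time passes only in moves, steps and waits
```

```bash
sed -i 's/manip.calibration(n)/CAL[n]/; ' h.py; sed -i '3a CAL={n:manip.calibration(n) for n in("top","scene")}' h.py; sed -i 's/(-18.67/&/' run1.py; python3 run1.py
```

```text
w500 [0.57803296 0.16602801 0.125     ] -18.673366777466022
   ('top',) [0.5796 0.1681] -21.0 56.7
   ('scene',) [0.5784 0.1661] -24.4 56.0
   ('top', 'scene') [0.5787 0.1677] -21.7 118.5
w200 [0.60588911 0.08365156 0.115     ] 24.552177372806106
   ('top',) [0.6062 0.0837] 27.6 45.0
   ('scene',) [0.6061 0.083 ] 29.0 99.6
   ('top', 'scene') [0.6062 0.0834] 28.4 143.8
level [0.5682369 0.2578872 0.125    ] 3.7983524393130703
   ('top',) [0.5691 0.259 ] 3.7 325.2
   ('scene',) [0.5667 0.2598] 2.5 493.1
   ('top', 'scene') [0.5684 0.2594] 3.6 822.6
p500 [[0.6842, -0.1643], [0.6863, -0.2035], [0.5892, -0.1674], [0.5912, -0.2066]] c [ 0.6377 -0.1855]
p200 [[0.5808, -0.1725], [0.5827, -0.203], [0.5064, -0.1739], [0.5066, -0.2035]] c [ 0.5441 -0.1882]
plev [[0.6789, -0.0828], [0.6803, -0.1114], [0.5085, -0.0892], [0.5087, -0.116]] c [ 0.5941 -0.0999]
lip [ 0.463012   -0.03745738  0.146     ] [ 0.47420198 -0.34380653  0.146     ] 2.091907074361984
lip top back [ 0.48131109 -0.03475512  0.159     ] [ 0.48721659 -0.33926409  0.159     ]
```

View pics/c3.png

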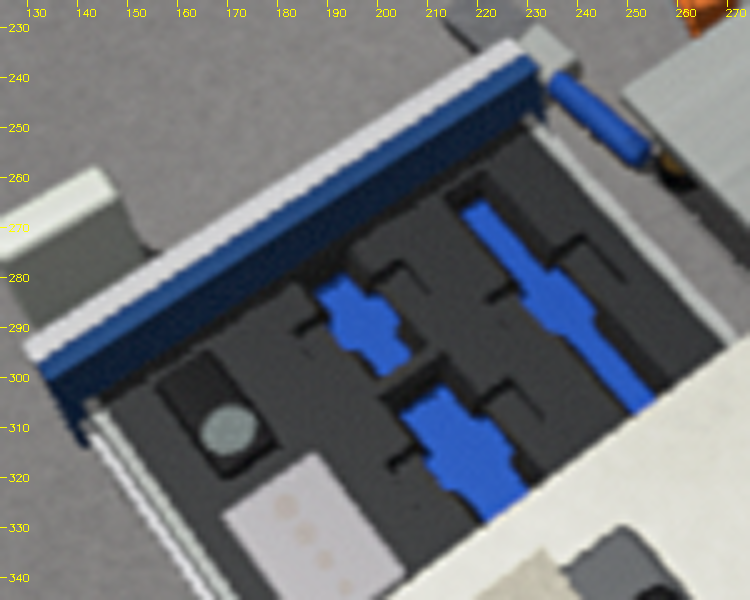

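```bash
cat > run2.py <<'E'
from h import *
t=lambda x,y:(325+(x-2)/5,110+(y-2)/5); s=lambda x,y:(125+(x-2)/5,225+(y-2)/5)
a=np.radians(1.9); ex=np.array([np.cos(a),np.sin(a)]); ey=np.array([-ex[1],ex[0]])
def st(n,ps,z): 
    W=np.array([world(n,(t if n=="top" else s)(*p),z)[:2] for p in ps]); return np.round(1e3*np.c_[W@ex,W@ey],1).tolist()
D={"p500":dict(farT=[(307,100),(352,99)],nearS=[(400,407),(437,387)],negyT=[(370,150),(371,192)],posyS=[(512,445),(516,460)],posyT=[(301,150),(304,195)]),
"p200":dict(farT=[(327,282),(360,281)],nearS=[(317,290),(347,277)],negyT=[(379,320),(380,362)],posyS=[(378,302),(400,328)],posyT=[(319,322),(322,365)],farS=[(385,377),(411,357)]),
"plev":dict(farT=[(160,110),(187,109)],nearS=[(462,212),(485,200)],negyT=[(209,218),(211,283)],posyS=[(575,287),(594,315)],posyT=[(157,218),(158,285)],nearT=[(178,398),(204,398)])}
for k,d in D.items():
    print(k)
    for f,p in d.items():
        z=.126 if f in("posyT","nearT","farS") else .104; z={"p500":.104,"p200":.108,"plev":.106}[k] if z<.12 else z
        print("  ",f,st("top" if f[-1]=="T" else "scene",p,z))
for k,p in dict(p500=(.6377,-.1855),p200=(.5441,-.1882),plev=(.5941,-.0999)).items(): print(k,np.array(p)@ex,np.array(p)@ey)
print("lipS top back",st("scene",[(45,362),(535,58)],.162),"lip front top",st("scene",[(25,345),(515,40)],.159))
print("lipT",st("top",[(86,477),(668,460)],.146),st("top",[(86,445),(668,432)],.159), "panel top back",st("top",[(86,418),(668,405)],.162))
E
python3 run2.py
```

```text
p500
   farT [[678.4, -194.7], [678.4, -220.0]]
   nearS [[583.5, -217.0], [586.3, -195.5]]
   negyT [[648.5, -227.9], [624.3, -226.6]]
   posyS [[638.6, -184.3], [646.8, -187.6]]
   posyT [[642.5, -183.3], [617.1, -183.2]]
p200
   farT [[572.6, -197.3], [572.7, -215.5]]
   nearS [[498.7, -213.5], [502.2, -196.6]]
   negyT [[550.5, -224.3], [527.0, -223.1]]
   posyS [[525.9, -192.2], [546.7, -191.9]]
   posyT [[546.0, -186.3], [522.3, -186.3]]
   farS [[575.5, -217.6], [574.4, -200.7]]
plev
   farT [[673.8, -111.7], [674.1, -126.8]]
   nearS [[506.9, -124.4], [508.6, -110.1]]
   negyT [[611.0, -135.1], [574.1, -133.9]]
   posyS [[585.2, -104.3], [605.6, -106.6]]
   posyT [[606.1, -102.3], [568.7, -100.6]]
   nearT [[506.3, -107.7], [505.9, -121.6]]
p500 0.631199117114987 -0.20654107231555918
p200 0.5375610579211895 -0.20613626320143585
plev 0.5904611709699841 -0.119542568053205
lipS top back [[478.3, -351.6], [482.8, -51.6]] lip front top [[461.3, -354.6], [463.7, -51.9]]
lipT [[461.5, -52.8], [462.5, -359.3]] [[476.2, -51.5], [475.2, -355.2]] panel top back [[489.8, -51.8], [488.9, -355.3]]
```

```bash
python3 -c "
from h import *
print(delta((.579,.167,.250),np.radians(68.5)))"
```

```text
(array([ 479.5,  -23.5, -260. ]), array([0.01, 0.31, 0.  ]))
```

apply_moves([
  [-0.2,17,-3,-10,0,0,0],
  [-0.2,34,-6,-18,0,0,0],
  [-0.2,34,-6,-18,0,0,0],
  [-0.2,34,-6,-18,0,0,0],
  [-0.2,34,-2.5,-18,0,0,0],
  [-0.2,34,0,-18,0,0,0],
  [-0.2,34,0,-18,0,0,0],
  [-0.2,34,0,-18,0,0,0],
  [-0.2,34,0,-18,0,0,0],
  [-0.2,34,0,-18,0,0,0],
  [-0.2,34,0,-18,0,0,0],
  [-0.2,34,0,-18,0,0,0],
  [-0.2,34,0,-18,0,0,0],
  [-0.2,34,0,-18,0,0,0],
  [-0.2,20.5,0,-16,0,0.3,0],
  [-0.2,0,0,0,0,0,0],
  [-0.2,0,0,0,0,0,0],
])

```text
time: 2.15
tool_pos: [0.5789, 0.166, 0.2502]
tool_rot: [0.695, -0.695, 0.132, -0.132]
contact_force: [-0.3, 0.7, -0.7]
gripper_width: 0.598
```

```bash
python3 -c "
from h import *
print(manip.state()['contact_force'],delta((.579,.167,.121),np.radians(68.5)))"
```

```text
[-0.28380246  0.65849686 -0.69201382] (array([ -0.2, 129.2,   0.9]), array([-0.  , -0.08, -0.02]))
```

apply_moves([
  [-0.2,0,20,1,0,0,0],
  [-0.2,0,30,0,0,0,0],
  [-0.2,0,30,0,0,0,0],
  [-0.2,0,25,0,0,0,0],
  [-0.2,0,14,0,0,0,0],
  [-0.2,0,10,0,0,0,0],
  [-0.2,0,0,0,0,0,0],
  [1,0,0,0,0,0,0],
  [1,0,0,0,0,0,0],
  [1,0,0,0,0,0,0],
  [1,0,0,0,0,0,0],
  [1,0,0,0,0,0,0],
  [1,0,0,0,0,0,0],
  [1,0,0,0,0,0,0],
])

```text
time: 3.55
tool_pos: [0.5793, 0.1679, 0.1211]
tool_rot: [0.695, -0.695, 0.132, -0.132]
contact_force: [-1.2, 0.9, -0.1]
gripper_width: 0.001
```

```bash
python3 -c "
from h import *
a=manip.grab_frame('scene')[180:300,235:400]
b=manip.grab_frame('top')[115:210,205:320]
cv2.imwrite('pics/d1.png',np.vstack([cv2.resize(a,(495,360),interpolation=2),cv2.resize(b,(495,240),interpolation=2)]))
print(manip.state())"
```

```text
{'time': 3.65, 'joint_pos': array([ 1.58787437e-01,  8.81071512e-02,  1.75729773e+00, -6.97194884e-06,
        1.29629862e+00, -1.03696316e+00]), 'joint_vel': array([0.00014516, 0.00034368, 0.00195724, 0.00077573, 0.00129012,
       0.00141154]), 'joint_efforts': array([-1.87341539e-03, -3.86600697e+01, -3.47745323e+01, -3.09157085e-04,
        5.12981642e-04,  5.00919157e-06]), 'tool_pos': array([0.57932309, 0.16791364, 0.12104508]), 'tool_rot': array([-0.69469512,  0.69472619, -0.13185832,  0.13178621]), 'contact_force': array([-1.00313923,  0.36186956, -0.26638414]), 'ft_torque': array([-0.00747746, -0.03768895, -0.02300131]), 'gripper_width': 0.004298118135862111}
```

View pics/d1.png

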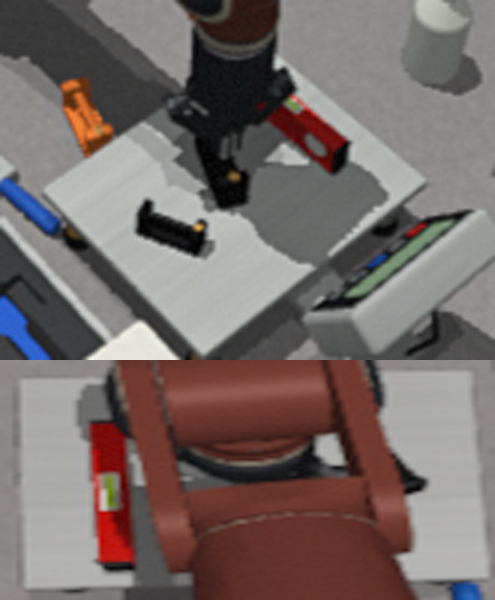

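apply_moves([
  [1,0,-5,0,0,0,0],
  [1,0,-5,0,0,0,0],
  [1,0,0,0,0,0,0],
  [1,0,0,0,0,0,0],
])

```text
time: 4.05
tool_pos: [0.5797, 0.168, 0.1317]
tool_rot: [0.695, -0.695, 0.132, -0.132]
contact_force: [-0.8, 0.3, -0.4]
gripper_width: 0.002
```

```bash
python3 -c "
from h import *
print(manip.state()['contact_force'],manip.state()['gripper_width'])
a=manip.grab_frame('scene')[190:260,270:360]
cv2.imwrite('pics/d2.png',cv2.resize(a,None,fx=7,fy=7,interpolation=2))
print(pix('scene',(.579,.167,.085)),pix('scene',(.579,.167,.1215)))"
```

```text
[-0.84308143  0.29236929 -0.3550997 ] 0.0016989374948893866
[308.20070958 237.92501134] [308.79730582 230.647421  ]
```

View pics/d2.png

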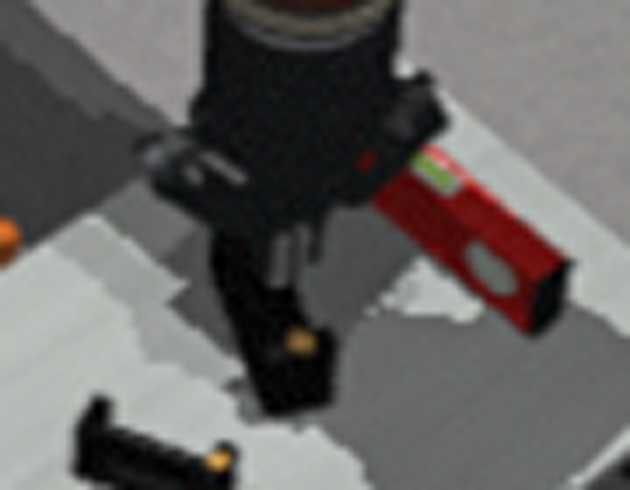

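apply_moves([
  [1,0,2,0,0,0,0],
  [1,0,2,0,0,0,0],
  [1,0,2,0,0,0,0],
  [1,0,2,0,0,0,0],
])

```text
time: 4.5
tool_pos: [0.5792, 0.1679, 0.1226]
tool_rot: [-0.695, 0.695, -0.132, 0.132]
contact_force: [-0.5, -0.0, 0.2]
gripper_width: 0.004
```

apply_moves([
  [1,0,2,0,0,0,0],
  [1,0,1,0,0,0,0],
  [1,0,0,0,0,0,0],
])

```text
time: 4.8
tool_pos: [0.5792, 0.1679, 0.1198]
tool_rot: [-0.695, 0.695, -0.132, 0.132]
contact_force: [0.1, 0.1, -0.3]
gripper_width: 0.003
```

apply_moves([
  [1,0,1,0,0,0,0],
  [1,0,1,0,0,0,0],
  [1,0,0,0,0,0,0],
])

```text
time: 5.1
tool_pos: [0.5793, 0.1679, 0.1179]
tool_rot: [-0.695, 0.695, -0.132, 0.132]
contact_force: [-0.3, -0.6, 0.7]
gripper_width: 0.002
```

apply_moves([
  [1,0,-10,0,0,0,0],
  [1,0,-30,0,0,0,0],
  [1,0,-30,0,0,0,0],
  [1,0,-30,0,0,0,0],
  [1,0,-30,0,0,0,0],
  [1,0,0,0,0,0,0],
  [1,0,0,0,0,0,0],
])

```text
time: 5.8
tool_pos: [0.5799, 0.168, 0.2497]
tool_rot: [0.695, -0.694, 0.131, -0.133]
contact_force: [0.8, 0.0, 0.4]
gripper_width: 0.004
```

```bash
python3 -c "
from fit import *
im={n:manip.grab_frame(n) for n in('scene','top')}
r=fit('w500',(.579,.167,np.radians(-21.5)),.085,('scene',),im,dark);print(r[:2],np.degrees(r[2]),r[3])
s=manip.state();p=s['tool_pos'];print(p,pix('scene',p),pix('scene',p-[0,0,.019]),pix('top',p-[0,0,.019]))
a=cv2.resize(im['scene'][150:265,255:365],None,fx=5,fy=5,interpolation=2)
for d,c in((0,(0,255,255)),(.019,(0,0,255))):
  q=(pix('scene',p-[0,0,d])-[255,150]+.5)*5; cv2.circle(a,tuple(int(v) for v in q),3,c,1)
q=(pix('scene',(.579,.167,.1215))-[255,150]+.5)*5; cv2.circle(a,tuple(int(v) for v in q),3,(0,255,0),1)
cv2.imwrite('pics/d3.png',a)"
```

```text
(np.float64(0.5764114409307473), np.float64(0.16898321466554983)) -22.44872135778242 76.94963157199155
[0.57869548 0.1678337  0.24681513] [311.21452997 202.93952713] [310.8487592  207.38067649] [263.0908406  152.79606569]
```

View pics/d3.png

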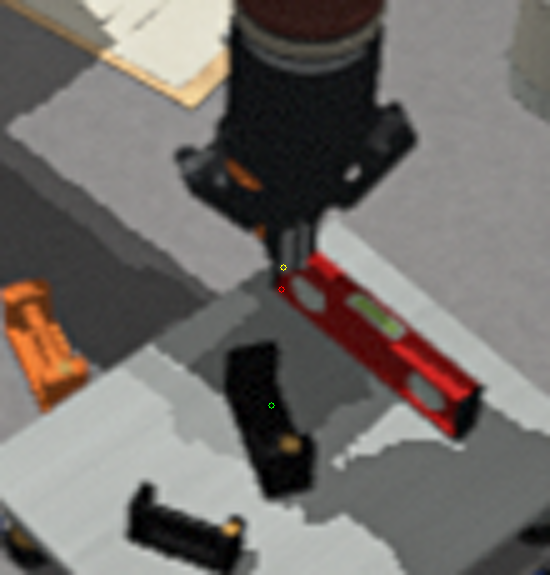

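apply_moves([
  [1,0,30,0,0,0,0],
  [1,0,30,0,0,0,0],
  [1,0,30,0,0,0,0],
  [1,0,25,0,0,0,0],
  [1,0,10,0,0,0,0],
  [1,0,4,0,0,0,0],
  [1,0,1,0,0,0,0],
  [1,0,1,0,0,0,0],
  [1,0,0,0,0,0,0],
])

```text
time: 6.8
tool_pos: [0.58, 0.168, 0.1181]
tool_rot: [0.695, -0.695, 0.131, -0.132]
contact_force: [0.3, 0.8, 0.8]
gripper_width: 0.002
```

apply_moves([
  [1,0,1,0,0,0,0],
  [1,0,1,0,0,0,0],
  [1,0,0,0,0,0,0],
])

```text
time: 7.1
tool_pos: [0.5801, 0.1681, 0.1171]
tool_rot: [0.695, -0.695, 0.131, -0.132]
contact_force: [-2.7, -0.4, 5.7]
gripper_width: -0.001
```

apply_moves([
  [1,0,1,0,0,0,0],
  [1,0,1,0,0,0,0],
  [1,0,0,0,0,0,0],
])

```text
time: 7.4
tool_pos: [0.5802, 0.1681, 0.117]
tool_rot: [0.695, -0.695, 0.131, -0.132]
contact_force: [-6.2, -0.9, 14.1]
gripper_width: 0.001
```

```bash
python3 -c "
from h import *
s=manip.state();print(s['ft_torque'],s['contact_force']);p=s['tool_pos']
im=manip.grab_frame('scene')
g=lambda a:(255*(a/255.)**.45).astype(np.uint8)
A=cv2.imread('pics/d3.png')[200:350,210:350]; A=cv2.resize(A,(400,430),interpolation=2)
B=cv2.resize(im[212:252,290:327],(400,430),interpolation=2); k=400/37
for d,c in((0,(0,255,255)),(.019,(0,0,255))):
  q=(pix('scene',p-[0,0,d])-[290,212]+.5)*k; cv2.circle(B,tuple(int(v) for v in q),4,c,1)
cv2.imwrite('pics/d4.png',g(np.hstack([A,B])))"
```

```text
[-0.27440538  1.19442698 -0.02397911] [-6.18599773 -0.87812209 14.14700153]
```

View pics/d4.png

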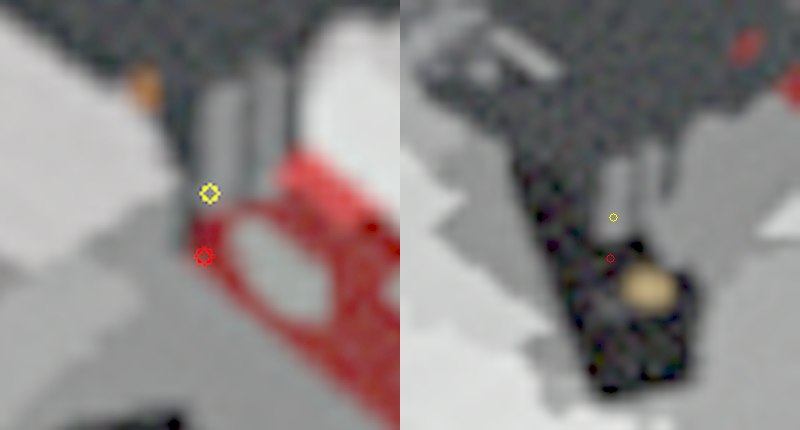

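apply_moves([
  [1,0,-10,0,0,0,0],
  [1,0,-30,0,0,0,0],
  [1,-37,0,-32,0,0,0],
  [1,0,0,-32,0,0,0],
  [1,0,0,0,0,0,0],
  [1,0,0,0,0,0,0],
])

```text
time: 8.05
tool_pos: [0.5216, 0.1217, 0.1535]
tool_rot: [0.695, -0.694, 0.132, -0.133]
contact_force: [0.1, 0.1, -0.1]
gripper_width: 0.001
```

apply_moves([
  [1,0,20,0,0,0,0],
  [1,0,20,0,0,0,0],
  [1,0,8,0,0,0,0],
  [1,0,2,0,0,0,0],
  [1,0,2,0,0,0,0],
  [1,0,0,0,0,0,0],
])

```text
time: 8.65
tool_pos: [0.5222, 0.1222, 0.1019]
tool_rot: [0.695, -0.695, 0.131, -0.132]
contact_force: [0.7, -0.2, 0.1]
gripper_width: -0.003
```

apply_moves([
  [1,0,2,0,0,0,0],
  [1,0,2,0,0,0,0],
  [1,0,0,0,0,0,0],
])

```text
time: 8.95
tool_pos: [0.5214, 0.1219, 0.0971]
tool_rot: [-0.695, 0.695, -0.132, 0.132]
contact_force: [0.6, 0.1, -0.5]
gripper_width: -0.002
```

apply_moves([
  [1,0,2,0,0,0,0],
  [1,0,2,0,0,0,0],
  [1,0,0,0,0,0,0],
])

```text
time: 9.25
tool_pos: [0.5212, 0.1219, 0.0927]
tool_rot: [-0.695, 0.695, -0.132, 0.132]
contact_force: [0.9, 0.0, 0.3]
gripper_width: 0.001
```

apply_moves([
  [1,0,2,0,0,0,0],
  [1,0,1,0,0,0,0],
  [1,0,0,0,0,0,0],
])

```text
time: 9.55
tool_pos: [0.5214, 0.1219, 0.0899]
tool_rot: [-0.695, 0.695, -0.132, 0.132]
contact_force: [0.0, 0.1, 0.1]
gripper_width: -0.001
```

apply_moves([
  [1,0,2,0,0,0,0],
  [1,0,2,0,0,0,0],
  [1,0,0,0,0,0,0],
])

```text
time: 9.85
tool_pos: [0.5212, 0.1219, 0.0857]
tool_rot: [-0.695, 0.695, -0.132, 0.132]
contact_force: [-0.7, -0.0, 0.6]
gripper_width: -0.002
```

apply_moves([
  [1,0,2,0,0,0,0],
  [1,0,1,0,0,0,0],
  [1,0,0,0,0,0,0],
])

```text
time: 10.15
tool_pos: [0.5213, 0.1219, 0.0829]
tool_rot: [-0.695, 0.695, -0.132, 0.132]
contact_force: [0.4, -0.1, -0.2]
gripper_width: -0.0
```

apply_moves([
  [1,0,1,0,0,0,0],
  [1,0,1,0,0,0,0],
  [1,0,0,0,0,0,0],
])

```text
time: 10.45
tool_pos: [0.5214, 0.1219, 0.0809]
tool_rot: [-0.695, 0.695, -0.132, 0.132]
contact_force: [-0.0, 0.4, -0.6]
gripper_width: 0.002
```

apply_moves([
  [1,0,1,0,0,0,0],
  [1,0,1,0,0,0,0],
  [1,0,0,0,0,0,0],
])

```text
time: 10.75
tool_pos: [0.5217, 0.122, 0.0803]
tool_rot: [-0.695, 0.695, -0.132, 0.132]
contact_force: [-3.7, -0.8, 6.4]
gripper_width: 0.0
```

```bash
python3 -c "
from h import *
s=manip.state();p=s['tool_pos'].copy();print(s['ft_torque'],s['contact_force'],s['joint_pos'])
g=lambda a:(255*(a/255.)**.5).astype(np.uint8)
o=[]
for n in('scene','top'):
  im=g(manip.grab_frame(n)); u,v=pix(n,(p[0],p[1],.085)); u0,v0=int(u)-20,int(v)-28; k=10
  B=cv2.resize(im[v0:v0+42,u0:u0+40],None,fx=k,fy=k,interpolation=2)
  q=(np.array([u,v])-[u0,v0]+.5)*k; cv2.circle(B,tuple(int(v) for v in q),4,(0,0,255),1)
  for i in range(0,40,5): cv2.putText(B,str(u0+i),(i*k,10),0,.35,(0,255,255),1); cv2.putText(B,str(v0+i),(0,i*k+9),0,.35,(0,255,255),1)
  o.append(B)
cv2.imwrite('pics/d5.png',np.hstack(o))"
```

```text
[-0.09875315  0.63454879  0.00849316] [-3.6973022  -0.80357525  6.41600228] [ 9.07816817e-02 -2.12362001e-02  1.94337269e+00 -1.25815514e-04
  1.21976517e+00 -1.10506175e+00]
```

View pics/d5.png

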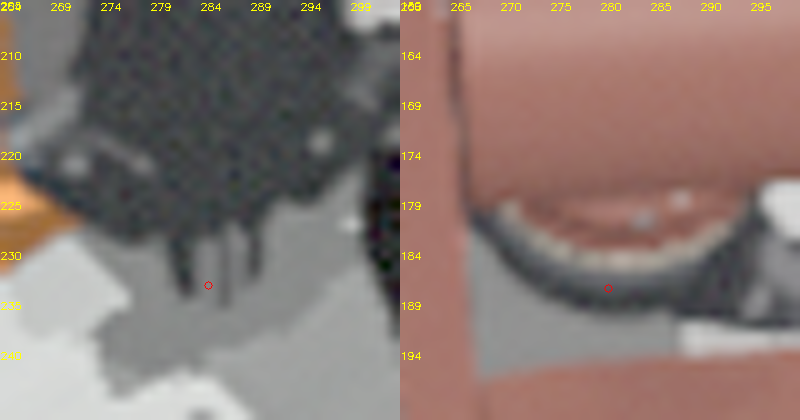

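apply_moves([
  [1,0,-10,0,0,0,0],
  [-0.2,0,-30,0,0,0,0],
  [-0.2,0,-30,0,0,0,0],
  [-0.2,37,-10,32,0,0,0],
  [-0.2,0,0,32,0,0,0],
  [-0.2,0,0,0,0,0,0],
  [-0.2,0,0,0,0,0,0],
])

```text
time: 11.55
tool_pos: [0.5793, 0.1682, 0.1591]
tool_rot: [-0.695, 0.695, -0.132, 0.131]
contact_force: [0.2, -0.6, 0.3]
gripper_width: 0.602
```

```bash
python3 -c "
from fit import *
im={n:manip.grab_frame(n) for n in('scene','top')}
r=fit('w500',(.579,.167,np.radians(-21.5)),.085,('scene',),im,dark);print(r[:2],np.degrees(r[2]),r[3])
print(delta((.579,.168,.0975),np.radians(68.3)))"
```

```text
(np.float64(0.5753880102669502), np.float64(0.16819407236288847)) -22.800334470666577 133.75102364475202
(array([ 0. , 61.2,  0.6]), array([ 0.05,  0.2 , -0.04]))
```

apply_moves([
  [-0.2,0,20,0,0,0,0],
  [-0.2,0,20,0,0,0,0],
  [-0.2,0,12,0,0,0,0],
  [-0.2,0,9,0,0,0,0],
  [-0.2,0,0,0,0,0,0],
  [1,0,0,0,0,0,0],
  [1,0,0,0,0,0,0],
  [1,0,0,0,0,0,0],
  [1,0,0,0,0,0,0],
  [1,0,0,0,0,0,0],
  [1,0,0,0,0,0,0],
  [1,0,0,0,0,0,0],
])

```text
time: 12.85
tool_pos: [0.5801, 0.1676, 0.0994]
tool_rot: [-0.695, 0.695, -0.131, 0.132]
contact_force: [-1.7, -2.7, 5.5]
gripper_width: 0.1
```

apply_moves([
  [1,0,-3,0,0,0,0],
  [1,0,-3,0,0,0,0],
  [1,0,-4,0,0,0,0],
  [1,0,0,0,0,0,0],
  [1,0,0,0,0,0,0],
])

```text
time: 13.35
tool_pos: [0.5792, 0.168, 0.1078]
tool_rot: [0.695, -0.695, 0.132, -0.132]
contact_force: [-0.5, -1.0, -4.6]
gripper_width: 0.1
```

apply_moves([
  [1,0,-20,0,0,0,0],
  [1,0,-30,0,0,0,0],
  [1,0,-30,0,0,0,0],
  [1,0,-20,0,0,0,0],
  [1,0,0,0,0,0,0],
])

```text
time: 13.85
tool_pos: [0.5815, 0.1684, 0.2124]
tool_rot: [0.696, -0.694, 0.129, -0.134]
contact_force: [0.3, -0.4, -3.9]
gripper_width: 0.102
```

```bash
python3 -c "
from h import *
print(delta((.638,-.1855,.205),np.radians(91.9)))
import sys
"
```

```text
(array([ 182.1,    7.4, -308.7]), array([ -0.15, -23.38,   0.42]))
```

apply_moves([
  [1,9,0,-15,0,0,0],
  [1,18,0,-31,0,0,0],
  [1,18,0,-31,0,0,0],
  [1,18,0,-31,0,0,0],
  [1,18,0,-31,0,0,0],
  [1,18,0,-31,0,0,0],
  [1,18,0,-31,0,0,0],
  [1,18,0,-31,0,0,0],
  [1,18,0,-31,0,0,0],
  [1,18,0,-31,0,0,0],
  [1,11,0,-15,0,0,0],
  [1,0,0,0,0,-6,0],
  [1,0,0,0,0,-6,0],
  [1,0,0,0,0,-6,0],
  [1,0,0,0,0,-5.4,0],
  [1,0,0,0,0,0,0],
  [1,0,0,0,0,0,0],
])

```text
time: 15.55
tool_pos: [0.6348, -0.1861, 0.2065]
tool_rot: [0.707, -0.707, -0.01, 0.012]
contact_force: [-0.2, 0.5, -4.2]
gripper_width: 0.103
```

```bash
python3 -c "
from h import *
print(manip.state()['contact_force'],delta((.638,-.1855,.1264),np.radians(91.9)))
import fit
im={n:manip.grab_frame(n) for n in('scene','top')}
s=manip.state()['tool_pos']
for z in(.1905,):
  r=fit.fit('w500',(s[0],s[1],np.radians(1.9)),s[2]-.0144,('scene',),im,fit.dark);print(s,r[:2],np.degrees(r[2]),r[3])
a=im['scene'];u,v=pix('scene',(s[0],s[1],s[2]));u,v=int(u),int(v)
b=cv2.resize((255*(a[v-45:v+40,u-50:u+50]/255.)**.5).astype(np.uint8),None,fx=7,fy=7,interpolation=2)
cv2.circle(b,(350,315),4,(0,0,255),1);cv2.imwrite('pics/e1.png',b)
"
```

```text
[-0.18104399  0.45665417 -4.21217048] (array([ 3.4, 80. ,  0.4]), array([-0.06, -0.1 , -0.13]))
[ 0.6351554  -0.18619412  0.20723588] (np.float64(0.6314768013813787), np.float64(-0.18419635636073559)) 17.571860941740436 528.7258591046713
```

```bash
python3 -c "
from h import *
def gold(im,u,v,r=25):
  a=im[v-r:v+r,u-r:u+r].astype(float); m=(a[...,2]>90)&(a[...,2]-a[...,0]>50)&(a[...,1]-a[...,0]>20)
  n,l,s,c=cv2.connectedComponentsWithStats(m.astype(np.uint8)); return [(s[i,4],(c[i]+[u-r,v-r]).round(1)) for i in range(1,n)]
i0=cv2.imread('pics/scene0.png');R2=R.from_euler('z',-21.5,degrees=True)
pg=np.array([.579,.1675,.085])+R2.apply([.035,0,.044]);q=pix('scene',pg);print('pan: pred',q,gold(i0,*q.astype(int)))
im=manip.grab_frame('scene');s=manip.state()['tool_pos']
pg=s+[0,0,-.0144]+R.from_euler('z',1.9,degrees=True).apply([.035,0,.044]);q=pix('scene',pg);print('now: pred',q,gold(im,*q.astype(int)))
print(pix('scene',pg+[.005,0,0])-q,pix('scene',pg+[0,.005,0])-q,pix('scene',pg+[0,0,.005])-q)
it=manip.grab_frame('top');q=pix('top',pg);print('top',q,gold(it,*q.astype(int)))
"
```

```text
pan: pred [312.94523476 238.51011453] [(np.int32(7), array([331.6, 213.9])), (np.int32(10), array([312.5, 238.2])), (np.int32(7), array([301. , 255.3]))]
now: pred [220.201238   301.04843192] [(np.int32(10), array([220.2, 300. ]))]
[1.1799598 1.5428136] [ 1.80905785 -1.1881841 ] [-0.21586038 -1.02591969]
top [404.87347672 117.46130372] []
```

apply_moves([
  [1,3,0,0,0,0,0],
  [1,0,15,0,0,0,0],
  [1,0,20,0,0,0,0],
  [1,0,15,0,0,0,0],
  [1,0,10,0,0,0,0],
  [1,0,5,0,0,0,0],
  [1,0,0,0,0,0,0],
])

```text
time: 16.45
tool_pos: [0.6381, -0.186, 0.142]
tool_rot: [0.707, -0.707, -0.011, 0.012]
contact_force: [-0.1, 0.8, -5.6]
gripper_width: 0.104
```

apply_moves([
  [1,0,3,0,0,0,0],
  [1,0,3,0,0,0,0],
  [1,0,3,0,0,0,0],
  [1,0,0,0,0,0,0],
])

```text
time: 16.85
tool_pos: [0.6383, -0.1861, 0.1338]
tool_rot: [0.707, -0.707, -0.012, 0.012]
contact_force: [-0.5, 0.4, -5.2]
gripper_width: 0.103
```

apply_moves([
  [1,0,2,0,0,0,0],
  [1,0,2,0,0,0,0],
  [1,0,0,0,0,0,0],
])

```text
time: 17.15
tool_pos: [0.6389, -0.1856, 0.1305]
tool_rot: [0.707, -0.707, -0.012, 0.012]
contact_force: [0.6, 2.8, -2.8]
gripper_width: 0.1
```

apply_moves([
  [1,0,2,0,0,0,0],
  [1,0,2,0,0,0,0],
  [1,0,0,0,0,0,0],
])

```text
time: 17.45
tool_pos: [0.6393, -0.1853, 0.1273]
tool_rot: [0.707, -0.707, -0.013, 0.011]
contact_force: [-0.3, 5.6, 1.6]
gripper_width: 0.102
```

apply_moves([
  [1,0,2,0,0,0,0],
  [1,0,2,0,0,0,0],
  [1,0,0,0,0,0,0],
])

```text
time: 17.75
tool_pos: [0.64, -0.1852, 0.1251]
tool_rot: [0.707, -0.707, -0.013, 0.011]
contact_force: [-1.4, 6.6, 7.5]
gripper_width: 0.103
```

apply_moves([
  [1,0,1,0,0,0,0],
  [1,0,1,0,0,0,0],
  [1,0,0,0,0,0,0],
])

```text
time: 18.05
tool_pos: [0.6406, -0.1851, 0.1244]
tool_rot: [0.707, -0.707, -0.014, 0.01]
contact_force: [-2.9, 7.6, 10.9]
gripper_width: 0.101
```

apply_moves([
  [1,0,1,1,0,0,0],
  [1,0,1,1,0,0,0],
  [1,0,1,0,0,0,0],
  [1,0,0,0,0,0,0],
])

```text
time: 18.45
tool_pos: [0.6398, -0.1847, 0.1185]
tool_rot: [-0.707, 0.707, 0.013, -0.011]
contact_force: [3.1, 1.6, 5.2]
gripper_width: 0.102
```

apply_moves([
  [1,0,1.5,0.5,0,0,0],
  [1,0,1.5,0,0,0,0],
  [1,0,0,0,0,0,0],
])

```text
time: 18.75
tool_pos: [0.64, -0.1854, 0.1179]
tool_rot: [-0.706, 0.708, 0.013, -0.01]
contact_force: [-1.9, 0.1, 13.4]
gripper_width: 0.099
```

apply_moves([
  [1,0,1.5,0,0,0,0],
  [1,0,1.5,0,0,0,0],
  [1,0,0,0,0,0,0],
])

```text
time: 19.05
tool_pos: [0.6416, -0.1858, 0.1177]
tool_rot: [-0.705, 0.709, 0.014, -0.009]
contact_force: [-2.9, 2.3, 19.9]
gripper_width: 0.104
```

apply_moves([
  [1,0,-3,0,0,0,0],
  [0.3,0,0,0,0,0,0],
  [0.3,0,0,0,0,0,0],
  [0.3,0,0,0,0,0,0],
  [0.3,0,-10,0,0,0,0],
  [0.3,0,-15,0,0,0,0],
  [0.3,0,-5,0,0,0,0],
  [1,0,0,0,0,0,0],
  [1,0,0,0,0,0,0],
  [1,0,0,0,0,0,0],
  [1,0,0,0,0,0,0],
])

```text
time: 20.15
tool_pos: [0.6381, -0.1835, 0.1434]
tool_rot: [0.707, -0.707, -0.011, 0.012]
contact_force: [0.1, -0.3, 0.1]
gripper_width: 0.001
```

```bash
cat > gold.py <<'E'
from h import *
def gold(im,u,v,r=25):
  a=im[v-r:v+r,u-r:u+r].astype(float); m=(a[...,2]>90)&(a[...,2]-a[...,0]>50)&(a[...,1]-a[...,0]>20)
  n,l,s,c=cv2.connectedComponentsWithStats(m.astype(np.uint8)); return [(s[i,4],(c[i]+[u-r,v-r]).round(1)) for i in range(1,n)]
E
python3 -c "
from gold import *
pg=np.array([.638,-.1855,.104])+R.from_euler('z',1.9,degrees=True).apply([.035,0,.044])
for n in('scene','top'):
  q=pix(n,pg);print(n,q,gold(manip.grab_frame(n),*q.astype(int),12),pix(n,pg+[0,0,.008])-q)
print(delta((.639,-.1855,.138),np.radians(91.9)))"
```

```text
scene [224.64389901 318.80816897] [(np.int32(9), array([225., 319.]))] [-0.30115401 -1.44961129]
top [394.81308146 128.32262488] [] [ 0.81547754 -0.99677097]
(array([ 0.8,  5.5, -2. ]), array([-0.02,  0.01, -0.05]))
```

Gold dot agrees with fully home. Confirm by pressing on the bar top.

apply_moves([
  [1,0,4,-2,0,0,0],
  [1,0,2,0,0,0,0],
  [1,0,2,0,0,0,0],
  [1,0,1,0,0,0,0],
  [1,0,0,0,0,0,0],
])

```text
time: 20.75
tool_pos: [0.6385, -0.1857, 0.1361]
tool_rot: [-0.707, 0.707, 0.012, -0.012]
contact_force: [-3.1, 1.0, 4.2]
gripper_width: -0.005
```

apply_moves([
  [1,0,2,0,0,0,0],
  [1,0,2,0,0,0,0],
  [1,0,1,0,0,0,0],
  [1,0,0,0,0,0,0],
])

```text
time: 21.15
tool_pos: [0.6414, -0.1858, 0.136]
tool_rot: [-0.707, 0.707, 0.015, -0.009]
contact_force: [-2.7, 4.2, 16.8]
gripper_width: -0.0
```

apply_moves([
  [1,0,-10,0,0,0,0],
  [1,0,-25,0,0,0,0],
  [-0.2,0,-30,0,0,0,0],
  [-0.2,0,-14,0,0,0,0],
  [-0.2,0,0,0,0,0,0],
])

```text
time: 21.65
tool_pos: [0.6399, -0.1862, 0.2121]
tool_rot: [-0.706, 0.708, 0.013, -0.01]
contact_force: [-0.0, 0.1, -0.4]
gripper_width: 0.502
```

```bash
python3 -c "
from h import *
print(delta((.606,.0834,.21),np.radians(118.3)))"
```

```text
(array([-24.9,   1.4, 270.6]), array([  0.18, -26.39,   0.24]))
```

apply_moves([
  [-0.2,0,0,15,0,0,0],
  [-0.2,-3,0,32,0,0,0],
  [-0.2,-3,0,32,0,0,0],
  [-0.2,-3,0,32,0,0,0],
  [-0.2,-3,0,32,0,0,0],
  [-0.2,-3,0,32,0,0,0],
  [-0.2,-3,0,32,0,0,0],
  [-0.2,-3,0,32,0,0,0],
  [-0.2,-4,0,31,0,0,0],
  [-0.2,0,0,0,0,-7,0],
  [-0.2,0,0,0,0,-7,0],
  [-0.2,0,0,0,0,-7,0],
  [-0.2,0,0,0,0,-5.4,0],
  [-0.2,0,0,0,0,0,0],
  [-0.2,0,0,0,0,0,0],
])

```text
time: 23.15
tool_pos: [0.6034, 0.084, 0.2072]
tool_rot: [0.686, -0.685, -0.171, 0.173]
contact_force: [0.4, 0.5, -0.4]
gripper_width: 0.6
```

```bash
python3 -c "
from h import *
print(delta((.606,.0834,.094),np.radians(118.3)))"
```

```text
(array([  2.3, 113.2,  -1.9]), array([-0.09, -0.07, -0.15]))
```

apply_moves([
  [-0.2,2.3,20,-1.9,0,0,0],
  [-0.2,0,30,0,0,0,0],
  [-0.2,0,30,0,0,0,0],
  [-0.2,0,18,0,0,0,0],
  [-0.2,0,9,0,0,0,0],
  [-0.2,0,4,0,0,0,0],
  [-0.2,0,0,0,0,0,0],
  [1,0,0,0,0,0,0],
  [1,0,0,0,0,0,0],
  [1,0,0,0,0,0,0],
  [1,0,0,0,0,0,0],
  [1,0,0,0,0,0,0],
  [1,0,0,0,0,0,0],
  [1,0,0,0,0,0,0],
])

```text
time: 24.55
tool_pos: [0.608, 0.083, 0.0993]
tool_rot: [0.686, -0.686, -0.173, 0.172]
contact_force: [-1.7, 1.6, 6.2]
gripper_width: 0.064
```

apply_moves([
  [1,0,-3,0,0,0,0],
  [1,0,-3,0,0,0,0],
  [1,0,-10,0,0,0,0],
  [1,0,-30,0,0,0,0],
  [1,0,-30,0,0,0,0],
  [1,0,-30,0,0,0,0],
  [1,0,-8,0,0,0,0],
  [1,0,0,0,0,0,0],
  [1,0,0,0,0,0,0],
])

```text
time: 25.45
tool_pos: [0.6066, 0.0827, 0.2103]
tool_rot: [0.686, -0.685, -0.172, 0.174]
contact_force: [0.3, -0.3, -2.7]
gripper_width: 0.058
```

```bash
python3 -c "
from h import *
print(delta((.5433,-.1880,.205),np.radians(91.9)))"
```

```text
(array([-184.1,    5.5, -208.3]), array([-0.03, 26.41, -0.15]))
```

apply_moves([
  [1,-10,0,-11,0,0,0],
  [1,-20,0,-23,0,0,0],
  [1,-20,0,-23,0,0,0],
  [1,-20,0,-23,0,0,0],
  [1,-20,0,-23,0,0,0],
  [1,-20,0,-23,0,0,0],
  [1,-20,0,-23,0,0,0],
  [1,-20,0,-23,0,0,0],
  [1,-20,0,-23,0,0,0],
  [1,-14,0,-13,0,0,0],
  [1,0,0,0,0,7,0],
  [1,0,0,0,0,7,0],
  [1,0,0,0,0,7,0],
  [1,0,0,0,0,5.4,0],
  [1,0,0,0,0,0,0],
  [1,0,0,0,0,0,0],
])

```text
time: 27.05
tool_pos: [0.5432, -0.1878, 0.2107]
tool_rot: [0.707, -0.707, -0.012, 0.013]
contact_force: [0.1, -0.4, -1.6]
gripper_width: 0.065
```

```bash
python3 -c "
from gold import *
i0=cv2.imread('pics/scene0.png')
pg=np.array([.606,.0834,.085])+R.from_euler('z',28.4,degrees=True).apply([.0275,0,.034]);q=pix('scene',pg);print('pan',q,gold(i0,*q.astype(int),12))
im=manip.grab_frame('scene');s=manip.state()['tool_pos']
pg=s+[0,0,-.0143]+R.from_euler('z',1.9,degrees=True).apply([.0275,0,.034]);q=pix('scene',pg);print('now',q,gold(im,*q.astype(int),20))
print(pix('scene',pg+[.005,0,0])-q,pix('scene',pg+[0,.005,0])-q,pix('scene',pg+[0,0,.005])-q)
print(s,delta((.5433,-.188,.140),np.radians(91.9)))"
```

```text
pan [301.18794427 255.27259841] [(np.int32(7), array([301. , 255.3]))]
now [197.54403347 273.56930881] [(np.int32(2), array([197. , 273.5]))]
[1.07299083 1.40772076] [ 1.76175353 -1.08398486] [-0.2836115  -1.07139822]
[ 0.5433855  -0.18778907  0.21103328] (array([ 0. , 71. , -0.3]), array([-0.04,  0.09, -0.09]))
```

apply_moves([
  [1,0,15,0,0,0,0],
  [1,0,25,0,0,0,0],
  [1,0,18,0,0,0,0],
  [1,0,10,0,0,0,0],
  [1,0,4,0,0,0,0],
  [1,0,2,0,0,0,0],
  [1,0,0,0,0,0,0],
])

```text
time: 27.8
tool_pos: [0.5445, -0.1878, 0.1387]
tool_rot: [-0.707, 0.707, 0.012, -0.012]
contact_force: [-0.3, 0.1, -2.3]
gripper_width: 0.062
```

apply_moves([
  [1,0,2,0,0,0,0],
  [1,0,2,0,0,0,0],
  [1,0,0,0,0,0,0],
])

```text
time: 28.1
tool_pos: [0.5442, -0.1876, 0.1343]
tool_rot: [-0.707, 0.707, 0.012, -0.012]
contact_force: [0.2, -0.0, -1.9]
gripper_width: 0.066
```

apply_moves([
  [1,0,2,0,0,0,0],
  [1,0,2,0,0,0,0],
  [1,0,0,0,0,0,0],
])

```text
time: 28.4
tool_pos: [0.5445, -0.1884, 0.1304]
tool_rot: [-0.706, 0.708, 0.012, -0.011]
contact_force: [0.3, -2.4, -0.8]
gripper_width: 0.064
```

apply_moves([
  [1,0,2,-0.5,0,0,0],
  [1,0,2,0,0,0,0],
  [1,0,0,0,0,0,0],
])

```text
time: 28.7
tool_pos: [0.545, -0.1888, 0.1278]
tool_rot: [-0.706, 0.708, 0.013, -0.011]
contact_force: [-0.1, -2.7, 5.0]
gripper_width: 0.065
```

apply_moves([
  [1,0,2,0,0,0,0],
  [1,0,2,0,0,0,0],
  [1,0,0,0,0,0,0],
])

```text
time: 29.0
tool_pos: [0.545, -0.1887, 0.1229]
tool_rot: [-0.706, 0.708, 0.013, -0.011]
contact_force: [2.0, -3.3, 2.6]
gripper_width: 0.066
```

apply_moves([
  [1,0,1.5,0,0,0,0],
  [1,0,1.5,0,0,0,0],
  [1,0,0,0,0,0,0],
])

```text
time: 29.3
tool_pos: [0.5454, -0.1883, 0.122]
tool_rot: [-0.707, 0.707, 0.013, -0.011]
contact_force: [-2.2, -1.1, 13.0]
gripper_width: 0.061
```

apply_moves([
  [1,0,1.5,0,0,0,0],
  [1,0,0,0,0,0,0],
  [1,0,-4,0,0,0,0],
  [0.35,0,0,0,0,0,0],
  [0.35,0,0,0,0,0,0],
  [0.35,0,0,0,0,0,0],
  [0.35,0,-10,0,0,0,0],
  [0.35,0,-10,0,0,0,0],
  [1,0,-2,0,0,0,0],
  [1,0,0,0,0,0,0],
  [1,0,0,0,0,0,0],
  [1,0,0,0,0,0,0],
])

```text
time: 30.5
tool_pos: [0.5439, -0.188, 0.1432]
tool_rot: [0.707, -0.707, -0.012, 0.012]
contact_force: [0.6, -0.0, 0.1]
gripper_width: 0.002
```

```bash
python3 -c "
from gold import *
pg=np.array([.5433,-.1884,.108])+R.from_euler('z',1.9,degrees=True).apply([.0275,0,.034])
q=pix('scene',pg);print(q,gold(manip.grab_frame('scene'),*q.astype(int),12))
print(manip.state()['tool_pos'],delta((.5435,-.1884,.133),np.radians(91.9)))"
```

```text
[202.05186886 291.53407462] [(np.int32(3), array([201.7, 291.3]))]
[ 0.54382977 -0.18797621  0.14316803] (array([-0.3, 10.2, -0.4]), array([-0.02,  0.01, -0.04]))
```

apply_moves([
  [1,0,6,0,0,0,0],
  [1,0,3,0,0,0,0],
  [1,0,2,0,0,0,0],
  [1,0,1,0,0,0,0],
  [1,0,0,0,0,0,0],
])

```text
time: 31.05
tool_pos: [0.5441, -0.188, 0.1318]
tool_rot: [0.707, -0.707, -0.012, 0.012]
contact_force: [-0.8, 0.5, 2.9]
gripper_width: 0.002
```

apply_moves([
  [1,0,2,0,0,0,0],
  [1,0,2,0,0,0,0],
  [1,0,0,0,0,0,0],
])

```text
time: 31.35
tool_pos: [0.5464, -0.1881, 0.1316]
tool_rot: [-0.707, 0.707, 0.014, -0.01]
contact_force: [-2.4, 4.9, 15.0]
gripper_width: -0.0
```

apply_moves([
  [1,0,-10,0,0,0,0],
  [1,0,-30,0,0,0,0],
  [-0.2,0,-40,0,0,0,0],
  [-0.2,2,0,20,0,0,0],
  [-0.2,1,0,40,0,0,0],
  [-0.2,1,0,40,0,0,0],
  [-0.2,1,0,40,0,0,0],
  [-0.2,1,0,40,0,0,0],
  [-0.2,1,0,40,0,0,0],
  [-0.2,1,0,40,0,0,0],
  [-0.2,1,0,40,0,0,0],
  [-0.2,1,0,40,0,0,0],
  [-0.2,1,0,40,0,0,0],
  [-0.2,1,0,40,0,0,0],
  [-0.2,0,0,28,0,-1.7,0],
  [-0.2,0,0,0,0,0,0],
  [-0.2,0,0,0,0,0,0],
])

```text
time: 33.05
tool_pos: [0.541, 0.2601, 0.2071]
tool_rot: [-0.706, 0.707, 0.022, -0.023]
contact_force: [-0.2, -0.6, 0.3]
gripper_width: 0.601
```

```bash
python3 -c "
from h import *
print(delta((.5685,.2592,.0965),np.radians(93.6)))"
```

```text
(array([ 27.4, 110.6,  -2.5]), array([ 0.05,  0.06, -0.02]))
```

apply_moves([
  [-0.2,27.4,0,-2.5,0,0,0],
  [-0.2,0,20,0,0,0,0],
  [-0.2,0,30,0,0,0,0],
  [-0.2,0,30,0,0,0,0],
  [-0.2,0,18,0,0,0,0],
  [-0.2,0,9,0,0,0,0],
  [-0.2,0,3.5,0,0,0,0],
  [-0.2,0,0,0,0,0,0],
  [1,0,0,0,0,0,0],
  [1,0,0,0,0,0,0],
  [1,0,0,0,0,0,0],
  [1,0,0,0,0,0,0],
  [1,0,0,0,0,0,0],
  [1,0,0,0,0,0,0],
])

```text
time: 34.45
tool_pos: [0.5697, 0.2596, 0.0988]
tool_rot: [0.707, -0.707, -0.023, 0.021]
contact_force: [0.3, -1.1, 5.6]
gripper_width: 0.22
```

apply_moves([
  [1,0,-3,0,0,0,0],
  [1,0,-3,0,0,0,0],
  [1,0,-10,0,0,0,0],
  [1,0,-30,0,0,0,0],
  [1,0,-30,0,0,0,0],
  [1,0,-30,0,0,0,0],
  [1,0,-8,0,0,0,0],
  [1,0,0,0,0,0,0],
  [1,0,0,0,0,0,0],
])

```text
time: 35.35
tool_pos: [0.5678, 0.259, 0.2092]
tool_rot: [-0.706, 0.707, 0.021, -0.023]
contact_force: [0.1, -0.1, -1.9]
gripper_width: 0.223
```

```bash
python3 -c "
from h import *
print(delta((.5943,-.0993,.21),np.radians(91.9)))"
```

```text
(array([   3.9,   -0.6, -359.3]), array([ 0.04,  1.71, -0.15]))
```

apply_moves([
  [1,0,0,-15,0,0,0],
  [1,0,0,-30,0,0,0],
  [1,0,0,-36,0,0,0],
  [1,0,0,-36,0,0,0],
  [1,1,0,-36,0,0,0],
  [1,1,0,-36,0,0,0],
  [1,1,0,-36,0,0,0],
  [1,1,0,-36,0,0,0],
  [1,0,0,-36,0,0,0],
  [1,0,0,-36,0,0,0],
  [1,0,0,-26,0,1.7,0],
  [1,0,0,0,0,0,0],
  [1,0,0,0,0,0,0],
])

```text
time: 36.65
tool_pos: [0.5941, -0.0995, 0.2093]
tool_rot: [0.707, -0.707, -0.01, 0.012]
contact_force: [0.1, -0.9, -2.0]
gripper_width: 0.224
```

```bash
python3 -c "
from fit import *
im={'scene':manip.grab_frame('scene'),'top':manip.grab_frame('top')}
s=manip.state()['tool_pos']
rd=lambda c:np.clip((c[...,2]-c[...,1]-20)/100,0,1)
M['level']=[box(-.074,.074,-.01,.01,0,.04)]
r=fit('level',(s[0],s[1],np.radians(1.9)),s[2]-.0138,('scene',),im,rd)
print(s,r[:2],np.degrees(r[2]),r[3]); print(delta((.5943,-.0993,.142),np.radians(91.9)))"
```

```text
[ 0.59455253 -0.09829005  0.20997302] (np.float64(0.593208194335608), np.float64(-0.07409716406098463)) -28.123249280209727 376.3834661668589
(array([-0.2, 68. , -1.1]), array([-0.05,  0.04, -0.11]))
```

```bash
python3 -c "
from h import *
s=manip.state()['tool_pos']
for n in('scene','top'):
  im=manip.grab_frame(n).astype(int); u,v=pix(n,s).astype(int); r=60
  a=im[v-r:v+r,u-r:u+r]; m=((a[...,2]-a[...,1]>60)&(a[...,2]-a[...,0]>60)&(a[...,2]>110)).astype(np.uint8)
  nn,l,st,c=cv2.connectedComponentsWithStats(m)
  for i in range(1,nn):
    if st[i,4]>12:
      y,x=np.nonzero(l==i); x=x+u-r;y=y+v-r
      print(n,st[i,4],'x',x.min(),x.max(),'y',y.min(),y.max(),'at xmin',(x.min(),int(np.mean(y[x==x.min()]))),'ymax',(int(np.mean(x[y==y.max()])),y.max()))
  ex=R.from_euler('z',1.9,degrees=True)
  for z in(0,.04): print('  pred',z,[pix(n,s+[0,0,-.0138+z]+ex.apply([sx*.072,sy*.01,0])).round(0).tolist() for sx in(-1,1) for sy in(-1,1)])
"
```

```text
scene 20 x 256 263 y 206 209 at xmin (np.int64(256), 208) ymax (257, np.int64(209))
scene 33 x 260 267 y 211 222 at xmin (np.int64(260), 211) ymax (265, np.int64(222))
scene 26 x 257 262 y 216 226 at xmin (np.int64(257), 216) ymax (262, np.int64(226))
  pred 0 [[215.0, 252.0], [221.0, 248.0], [248.0, 290.0], [255.0, 286.0]]
  pred 0.04 [[213.0, 244.0], [220.0, 240.0], [247.0, 282.0], [254.0, 277.0]]
  pred 0 [[373.0, 179.0], [365.0, 179.0], [370.0, 124.0], [362.0, 124.0]]
  pred 0.04 [[377.0, 175.0], [369.0, 175.0], [373.0, 119.0], [365.0, 119.0]]
```

apply_moves([
  [1,0,15,0,0,0,0],
  [1,0,25,0,0,0,0],
  [1,0,18,0,0,0,0],
  [1,0,8,0,0,0,0],
  [1,0,4,0,0,0,0],
  [1,0,0,0,0,0,0],
])

```text
time: 37.45
tool_pos: [0.5952, -0.0985, 0.1407]
tool_rot: [0.707, -0.707, -0.012, 0.012]
contact_force: [-0.1, 0.5, -2.9]
gripper_width: 0.219
```

apply_moves([
  [1,0,2,0,0,0,0],
  [1,0,2,0,0,0,0],
  [1,0,0,0,0,0,0],
])

```text
time: 37.75
tool_pos: [0.5955, -0.0988, 0.1375]
tool_rot: [-0.707, 0.707, 0.012, -0.012]
contact_force: [-0.3, -0.9, -2.5]
gripper_width: 0.22
```

apply_moves([
  [1,0,2,0,0,0,0],
  [1,0,2,0,0,0,0],
  [1,0,0,0,0,0,0],
])

```text
time: 38.05
tool_pos: [0.5964, -0.099, 0.1341]
tool_rot: [-0.707, 0.707, 0.013, -0.011]
contact_force: [3.5, -0.1, -0.3]
gripper_width: 0.218
```

apply_moves([
  [1,1,1,0,0,0,0],
  [1,0,1,0,0,0,0],
  [1,0,0,0,0,0,0],
])

```text
time: 38.35
tool_pos: [0.597, -0.0989, 0.1318]
tool_rot: [-0.707, 0.707, 0.012, -0.011]
contact_force: [1.9, -0.6, 1.7]
gripper_width: 0.216
```

apply_moves([
  [1,0,1,0,0,0,0],
  [1,0,1,0,0,0,0],
  [1,0,0,0,0,0,0],
])

```text
time: 38.65
tool_pos: [0.5965, -0.0993, 0.1291]
tool_rot: [-0.707, 0.707, 0.012, -0.012]
contact_force: [2.3, -2.4, 2.2]
gripper_width: 0.219
```

apply_moves([
  [1,0.5,2,-0.5,0,0,0],
  [1,0,2,0,0,0,0],
  [1,0,0,0,0,0,0],
])

```text
time: 38.95
tool_pos: [0.5966, -0.0994, 0.1249]
tool_rot: [-0.707, 0.707, 0.012, -0.012]
contact_force: [1.2, -1.9, 2.8]
gripper_width: 0.221
```

apply_moves([
  [1,0,2,0,0,0,0],
  [1,0,2,0,0,0,0],
  [1,0,0,0,0,0,0],
])

```text
time: 39.25
tool_pos: [0.5965, -0.0993, 0.1204]
tool_rot: [-0.707, 0.707, 0.012, -0.012]
contact_force: [2.0, -3.1, 1.2]
gripper_width: 0.222
```

apply_moves([
  [1,0,1.5,0,0,0,0],
  [1,0,1,0,0,0,0],
  [1,0,0,0,0,0,0],
])

```text
time: 39.55
tool_pos: [0.5968, -0.0993, 0.1198]
tool_rot: [-0.707, 0.707, 0.012, -0.012]
contact_force: [-2.4, -2.1, 8.6]
gripper_width: 0.223
```

apply_moves([
  [1,0,1.5,0,0,0,0],
  [1,0,0,0,0,0,0],
  [1,0,-4,0,0,0,0],
  [0.25,0,0,0,0,0,0],
  [0.25,0,0,0,0,0,0],
  [0.25,0,0,0,0,0,0],
  [0.25,0,-10,0,0,0,0],
  [0.25,0,-15,0,0,0,0],
  [0.25,0,-6,0,0,0,0],
  [1,0,-2,0,0,0,0],
  [1,0,0,0,0,0,0],
  [1,0,0,0,0,0,0],
  [1,0,0,0,0,0,0],
  [1,0,0,0,0,0,0],
])

```text
time: 40.95
tool_pos: [0.5964, -0.0991, 0.1535]
tool_rot: [0.707, -0.707, -0.011, 0.012]
contact_force: [-0.2, -0.1, 0.1]
gripper_width: -0.002
```

apply_moves([
  [1,-2,3,0,0,0,0],
  [1,0,3,0,0,0,0],
  [1,0,2,0,0,0,0],
  [1,0,0,0,0,0,0],
])

```text
time: 41.35
tool_pos: [0.5944, -0.0992, 0.1454]
tool_rot: [0.707, -0.707, -0.011, 0.012]
contact_force: [-1.0, -0.1, -0.3]
gripper_width: 0.001
```

apply_moves([
  [1,0,2,0,0,0,0],
  [1,0,2,0,0,0,0],
  [1,0,1,0,0,0,0],
  [1,0,0,0,0,0,0],
])

```text
time: 41.75
tool_pos: [0.595, -0.0994, 0.1414]
tool_rot: [-0.707, 0.707, 0.012, -0.012]
contact_force: [0.2, 0.6, 1.6]
gripper_width: -0.003
```

apply_moves([
  [1,0,1.5,0,0,0,0],
  [1,0,1.5,0,0,0,0],
  [1,0,0,0,0,0,0],
])

```text
time: 42.05
tool_pos: [0.5963, -0.0993, 0.1413]
tool_rot: [-0.707, 0.707, 0.013, -0.011]
contact_force: [-2.6, 0.9, 10.4]
gripper_width: 0.003
```

apply_moves([
  [1,0,-10,0,0,0,0],
  [1,0,-30,0,0,0,0],
  [1,0,-30,0,0,0,0],
  [1,-40,0,-22,0,0,0],
  [1,-40,0,-22,0,0,0],
  [1,-40,0,-22,0,0,0],
  [1,-30,0,-16,0,0,0],
  [1,-8,0,0,0,0,0],
  [1,0,0,0,0,0,0],
  [1,0,0,0,0,0,0],
])

```text
time: 43.05
tool_pos: [0.4402, -0.1862, 0.2083]
tool_rot: [0.707, -0.707, -0.012, 0.012]
contact_force: [-0.3, -0.6, -0.5]
gripper_width: -0.001
```

```bash
python3 -c "
from h import *
print(world('top',(430,249),.085),delta((.428,-.1895,.136),np.radians(91.9)))
im=manip.grab_frame('scene')[225:345,125:275]
cv2.imwrite('pics/f1.png',cv2.resize((255*(im/255.)**.6).astype(np.uint8),None,fx=5,fy=5,interpolation=2))"
```

```text
[ 0.35394685 -0.28442258  0.085     ] (array([-12.4,  72.3,  -2.9]), array([-0.01,  0.03,  0.04]))
```

View pics/f1.png

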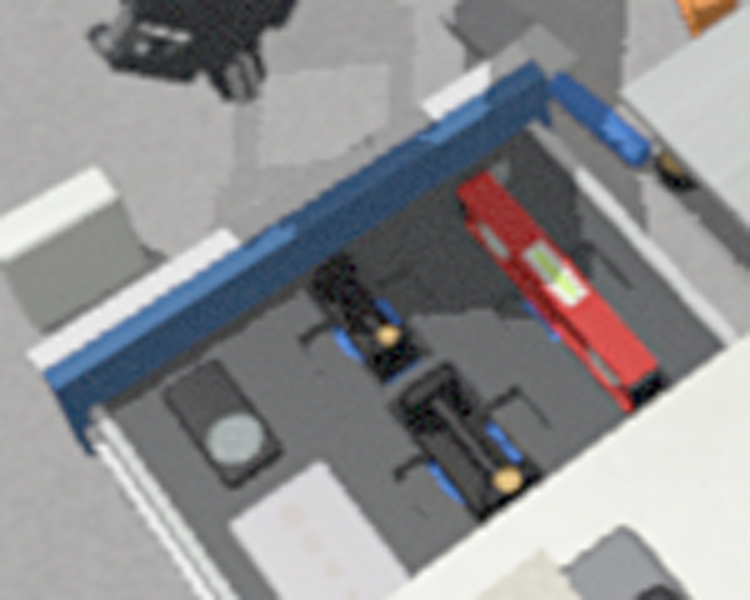

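apply_moves([
  [1,-12,10,-3,0,0,0],
  [1,0,25,0,0,0,0],
  [1,0,25,0,0,0,0],
  [1,0,12,0,0,0,0],
  [1,0,0,0,0,0,0],
  [1,5,0,0,0,0,0],
  [1,5,0,0,0,0,0],
  [1,5,0,0,0,0,0],
  [1,5,0,0,0,0,0],
  [1,5,0,0,0,0,0],
  [1,5,0,0,0,0,0],
  [1,0,0,0,0,0,0],
])

```text
time: 44.3
tool_pos: [0.4583, -0.1889, 0.1362]
tool_rot: [-0.707, 0.707, 0.012, -0.012]
contact_force: [0.1, -0.7, -0.6]
gripper_width: 0.001
```

apply_moves([
  [1,5,0,0,0,0,0],
  [1,5,0,0,0,0,0],
  [1,5,0,0,0,0,0],
  [1,5,0,0,0,0,0],
  [1,5,0,0,0,0,0],
])

```text
time: 44.8
tool_pos: [0.4829, -0.188, 0.1359]
tool_rot: [0.707, -0.707, -0.012, 0.012]
contact_force: [-2.9, -0.6, 1.0]
gripper_width: -0.0
```

apply_moves([
  [1,7,0,0,0,0,0],
  [1,10,0,0,0,0,0],
  [1,10,0,0,0,0,0],
  [1,10,0,0,0,0,0],
  [1,10,0,0,0,0,0],
  [1,10,0,0,0,0,0],
  [1,10,0,0,0,0,0],
  [1,10,0,0,0,0,0],
  [1,10,0,0,0,0,0],
  [1,10,0,0,0,0,0],
  [1,10,0,0,0,0,0],
  [1,10,0,0,0,0,0],
  [1,10,0,0,0,0,0],
  [1,10,0,0,0,0,0],
  [1,10,0,0,0,0,0],
  [1,10,0,0,0,0,0],
  [1,8,0,0,0,0,0],
  [1,3,0,0,0,0,0],
])

```text
time: 46.6
tool_pos: [0.6524, -0.1821, 0.1366]
tool_rot: [0.707, -0.707, -0.013, 0.011]
contact_force: [-0.6, -0.0, -0.5]
gripper_width: 0.0
```

apply_moves([
  [1,2,0,0,0,0,0],
  [1,2,0,0,0,0,0],
  [1,2,0,0,0,0,0],
  [1,2,0,0,0,0,0],
])

```text
time: 47.0
tool_pos: [0.6587, -0.182, 0.1365]
tool_rot: [0.707, -0.707, -0.012, 0.012]
contact_force: [-2.8, 1.3, 2.0]
gripper_width: -0.002
```

apply_moves([
  [1,2,0,0,0,0,0],
  [1,2,0,0,0,0,0],
  [1,2,0,0,0,0,0],
])

```text
time: 47.3
tool_pos: [0.6594, -0.1819, 0.1365]
tool_rot: [0.707, -0.706, -0.007, 0.017]
contact_force: [-28.6, 2.9, 15.2]
gripper_width: -0.004
```

apply_moves([
  [1,-6,0,0,0,0,0],
  [1,-25,0,0,0,0,0],
  [1,-35,0,0,0,0,0],
  [1,-35,0,0,0,0,0],
  [1,-40,0,0,0,0,0],
  [1,-40,0,0,0,0,0],
  [1,0,0,0,0,0,0],
])

```text
time: 48.0
tool_pos: [0.48, -0.1874, 0.1344]
tool_rot: [0.707, -0.707, -0.011, 0.012]
contact_force: [0.3, -0.2, -0.5]
gripper_width: 0.0
```

```bash
python3 -c "
from h import *
a=np.radians(1.9); ex=np.array([np.cos(a),np.sin(a)]); ey=np.array([-ex[1],ex[0]])
P=lambda x,y,z:np.array([*(x*ex+y*ey),z])
o=[]
for n,c in(('top',(325,70,140,100)),('scene',(150,240,140,100))):
  im=manip.grab_frame(n);u0,v0,w,h=c;k=4
  B=cv2.resize((255*(im[v0:v0+h,u0:u0+w]/255.)**.7).astype(np.uint8),None,fx=k,fy=k,interpolation=2)
  for x,z,col in((.677,.159,(0,0,255)),(.657,.159,(0,255,0))):
    q=[tuple(int(t) for t in (pix(n,P(x,y,z))-[u0,v0]+.5)*k) for y in(-.3555,-.0515)]; cv2.line(B,*q,col,1)
  o.append(B[:300] if n=='top' else B[:300])
cv2.imwrite('pics/f2.png',np.vstack(o)); print(manip.state()['tool_pos'])"
```

```text
[ 0.48391631 -0.18833019  0.13644929]
```

View pics/f2.png

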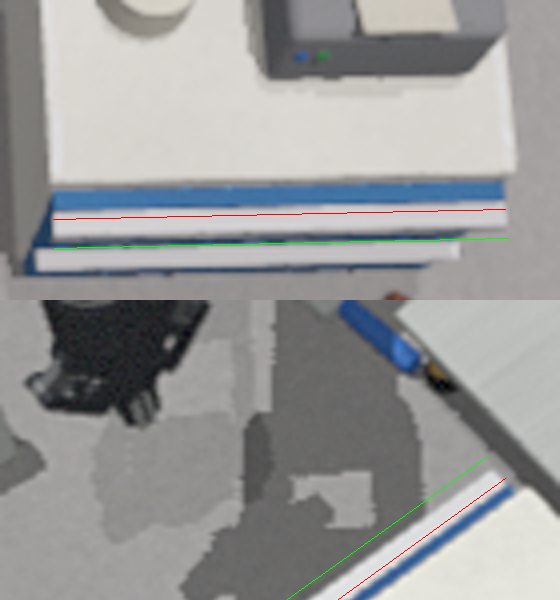

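```bash
python3 -c "
from h import *
a=np.radians(1.9); ex=np.array([np.cos(a),np.sin(a)]); ey=np.array([-ex[1],ex[0]])
t=lambda x,y:(325+(x-1.5)/4,70+(y-1.5)/4); s=lambda x,y:(150+(x-1.5)/4,240+(y-301.5)/4)
for nm,n,q,z in(('bottom front','top',[t(53,237),t(507,225)],.146),('panel back','top',[t(53,190),t(503,178)],.162),('lip/panel','top',[t(53,211),t(505,205)],.162),
 ('carcass front top','top',[t(50,185),t(515,173)],.175),('lip front top S','scene',[s(310,600),s(495,474)],.159),('carcass S','scene',[s(372,600),s(527,488)],.175)):
  print(nm,[np.round(1e3*np.array([world(n,p,z)[:2]@ex,world(n,p,z)[:2]@ey]),1).tolist() for p in q])
# profile of top image column: now vs open, shift
i0=cv2.imread('pics/top0.png').astype(int); i1=manip.grab_frame('top').astype(int)
for c in(345,440): print(c,'open',[(v,i0[v,c].tolist()) for v in range(190,207)],'\n now',[(v,i1[v,c].tolist()) for v in range(112,133)])
"
```

```text
bottom front [[669.3, -53.3], [670.4, -361.2]]
panel back [[696.5, -52.3], [697.9, -354.7]]
lip/panel [[681.8, -51.5], [678.9, -354.2]]
carcass front top [[695.2, -48.3], [696.3, -357.4]]
lip front top S [[666.3, -197.7], [670.4, -54.6]]
carcass S [[697.5, -172.3], [698.3, -51.0]]
345 open [(190, [158, 160, 160]), (191, [158, 161, 160]), (192, [135, 137, 137]), (193, [128, 96, 78]), (194, [143, 87, 38]), (195, [139, 84, 35]), (196, [140, 84, 36]), (197, [144, 88, 38]), (198, [129, 80, 41]), (199, [164, 156, 156]), (200, [192, 190, 193]), (201, [192, 190, 193]), (202, [195, 193, 196]), (203, [197, 194, 197]), (204, [193, 190, 194]), (205, [158, 156, 159]), (206, [105, 104, 108])] 
 now [(112, [192, 200, 203]), (113, [192, 199, 203]), (114, [188, 195, 198]), (115, [156, 163, 165]), (116, [107, 113, 115]), (117, [130, 104, 91]), (118, [145, 89, 42]), (119, [141, 86, 37]), (120, [142, 87, 39]), (121, [139, 84, 39]), (122, [130, 99, 83]), (123, [166, 161, 161]), (124, [192, 190, 193]), (125, [193, 192, 195]), (126, [194, 192, 195]), (127, [194, 192, 195]), (128, [164, 162, 164]), (129, [9
[... 276 characters left out ...]
, 179, 183]), (199, [185, 182, 186]), (200, [187, 185, 187]), (201, [189, 187, 189]), (202, [167, 165, 168]), (203, [126, 124, 127]), (204, [118, 118, 123]), (205, [121, 121, 126]), (206, [121, 121, 126])] 
 now [(112, [187, 195, 198]), (113, [159, 165, 169]), (114, [106, 107, 107]), (115, [122, 90, 74]), (116, [138, 85, 40]), (117, [136, 82, 37]), (118, [137, 82, 36]), (119, [137, 82, 37]), (120, [145, 122, 112]), (121, [170, 167, 168]), (122, [185, 183, 186]), (123, [188, 185, 188]), (124, [189, 186, 189]), (125, [188, 186, 189]), (126, [156, 153, 156]), (127, [85, 77, 75]), (128, [86, 70, 60]), (129, [115, 109, 110]), (130, [133, 133, 139]), (131, [134, 133, 138]), (132, [124, 123, 127])]
```

```bash
python3 -c "
from h import *
a=np.radians(1.9); ex=np.array([np.cos(a),np.sin(a)])
for z,L in((.160,[(345,198.65,122.45),(440,196.5,119.97)]),(.146,[(345,205.2,128.35),(440,202.3,126.25)])):
  for u,v0,v1 in L: print(z,u,1e3*(world('top',(u,v1),z)-world('top',(u,v0),z))[0])
"
```

```text
0.16 345 206.50180205041934
0.16 440 208.45439655331134
0.146 345 209.79604564650188
0.146 440 208.69667609514886
```

apply_moves([
  [1,20,-6,0,0,0,0],
  [1,40,0,0,0,0,0],
  [1,40,0,0,0,0,0],
  [1,40,0,0,0,0,0],
  [1,20,0,0,0,0,0],
  [1,6,0,0,0,0,0],
  [1,3,0,0,0,0,0],
  [1,2,0,0,0,0,0],
  [1,1,0,0,0,0,0],
  [1,0,0,0,0,0,0],
])

```text
time: 49.15
tool_pos: [0.6552, -0.1824, 0.1423]
tool_rot: [-0.707, 0.707, 0.012, -0.012]
contact_force: [-0.1, 0.6, 0.2]
gripper_width: 0.0
```

apply_moves([
  [1,2,0,0,0,0,0],
  [1,2,0,0,0,0,0],
  [1,0,0,0,0,0,0],
])

```text
time: 49.45
tool_pos: [0.6595, -0.1823, 0.1423]
tool_rot: [-0.707, 0.707, 0.012, -0.012]
contact_force: [-1.1, 0.2, 0.7]
gripper_width: 0.002
```

apply_moves([
  [1,2,0,0,0,0,0],
  [1,2,0,0,0,0,0],
  [1,0,0,0,0,0,0],
])

```text
time: 49.75
tool_pos: [0.6595, -0.1823, 0.1423]
tool_rot: [0.707, -0.707, -0.008, 0.016]
contact_force: [-15.8, 0.9, 9.2]
gripper_width: -0.003
```

apply_moves([
  [1,2,0,0,0,0,0],
  [1,2,0,0,0,0,0],
  [1,0,0,0,0,0,0],
])

```text
time: 50.05
tool_pos: [0.6595, -0.1822, 0.1423]
tool_rot: [0.708, -0.706, -0.004, 0.02]
contact_force: [-30.7, 1.6, 16.6]
gripper_width: 0.0
```

apply_moves([
  [1,-4,0,0,0,0,0],
  [1,-6,0,0,0,0,0],
  [1,-25,0,0,0,0,0],
  [1,-35,0,0,0,0,0],
  [1,-35,0,0,0,0,0],
  [1,-35,0,0,0,0,0],
  [1,0,-30,0,0,0,0],
  [1,0,-30,0,0,0,0],
  [1,0,0,0,0,0,0],
  [1,0,0,0,0,0,0],
  [1,0,0,0,0,0,0],
])

```text
time: 51.15
tool_pos: [0.5274, -0.1863, 0.2011]
tool_rot: [0.707, -0.707, -0.011, 0.012]
contact_force: [-0.2, 0.1, -0.3]
gripper_width: 0.0
```

```bash
python3 -c "
from h import *
i0=cv2.imread('pics/top0.png').astype(int); i=manip.grab_frame('top').astype(int)
for c in(345,440): print(c,[(v,int(i[v,c,2])) for v in range(113,130)])
# bystanders: changed pixels at brush, hygrometer, orange weights, tub/bottle
for n,(u,v,r) in dict(brush=(318,230,12),hygro=(430,249,10),orange1=(277,232,10),orange2=(207,239,10),box=(128,110,20),bottle=(146,172,10)).items():
  print(n,np.abs(i[v-r:v+r,u-r:u+r]-i0[v-r:v+r,u-r:u+r]).mean().round(1))
print(manip.state()['tool_pos'],manip.state()['contact_force'],manip.state()['time'])"
```

```text
345 [(113, 206), (114, 200), (115, 167), (116, 117), (117, 94), (118, 42), (119, 40), (120, 40), (121, 40), (122, 84), (123, 164), (124, 196), (125, 196), (126, 198), (127, 197), (128, 166), (129, 94)]
440 [(113, 152), (114, 98), (115, 73), (116, 75), (117, 85), (118, 93), (119, 102), (120, 107), (121, 111), (122, 114), (123, 116), (124, 117), (125, 117), (126, 119), (127, 120), (128, 121), (129, 124)]
brush 41.1
hygro 73.6
orange1 10.3
orange2 7.2
box 8.3
bottle 8.3
[ 0.52717147 -0.18621751  0.2006244 ] [-0.03639304  0.18192844 -0.65430686] 51.2
```

```bash
python3 -c "
from h import *
i0=cv2.imread('pics/scene0.png'); i=manip.grab_frame('scene')
for n,(u,v,r) in dict(hygro=(136,272,12),brush=(243,246,12)).items():
  t=cv2.cvtColor(i0[v-r:v+r,u-r:u+r],6); m=cv2.matchTemplate(cv2.cvtColor(i[v-r-6:v+r+6,u-r-6:u+r+6],6),t,5); print(n,cv2.minMaxLoc(m)[1::2])
manip.job_done()"
```

```text
hygro (0.9861575365066528, (6, 6))
brush (0.6400785446166992, (6, 6))
the job is handed in; nothing more can be done
```

The two black weights and the red level are pressed home in their foam cutouts, handles and vial up. The drawer was then pushed to its stop, and the job was handed in at about 51 s.

**What the last checks showed**
- **Pieces home:** after release I pressed on each piece again with shut fingers. They stopped hard at 0.1405 m (500 g bar), 0.136 m (200 g bar) and 0.146 m (level top), within 0.5 mm of the height expected for fully home. The weights' gold dots and the last drawer picture agreed.
- **Drawer:** it met a rigid stop at the same place in two pushes, at two finger heights, with about 30 N. The panel looks flush with the cabinet front, and the drawer did not move when I backed off.
- **Other things:** the hygrometer and brush matched their starting positions, the brush less strongly because it lay in shadow. The orange look-alikes, the box and the bottle showed no notable change. The wipes tub was not checked separately.

**What disagreed or failed**
- **Tool height:** the reported tool height was about 23 mm too low, so the first grasp closed on nothing. I found the offset by touching the pan (and the weight's bar with about 14 N), then corrected for it.
- **Drawer travel:** the pictures measured about 208 mm of travel, not the stated 215 mm. I went by the hard stop and the flush front, so full closure is my judgement and not confirmed by that measurement.
- **Level in the hand:** the image fit of the level while gripped failed because of shadow and occlusion. I relied on insertion forces and heights instead.

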